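# Warm the ink tubes

### The arm

A 6-joint arm with a two-finger parallel gripper is mounted at the origin on a cart in front of the work surface, level with it; the furniture and walls round the work are solid. World frame = base frame: x ahead of the robot, y to its left, z up, the work surface at z = 0. Lengths are in m, angles in degrees, forces in N, time in s.
With the tool pointing down it reaches from about 0.4 to 0.825 m from the base axis. Payload 7 kg.
Tool frame: the origin (TCP) lies between the finger pads; the fingertips stand 22 mm ahead of it and the grasp point (between the pads) lies 3 mm ahead of it; z points along the fingers, y is the line along which they close (so a half turn about z gives the same grasp; the last joint's range is limited). The gripper opens to 88 mm and grips with 3 to 60 N. Pads are 19 mm wide; open, the fingers measure 130 mm over their backs; the gripper's body (78 mm by 193 mm) begins 47 mm behind the grasp point.
Start: joints at [-58.436, 20.546, 0.682, 0, -70.136, -16.507], TCP at [0.175, -0.652, 0.249] pointing down, gripper open.
Joint ranges: [-176.03, 176.03], [-82.01, 121.73], [-58.28, 71.71], [-173.87, 95.51], [-174.79, -0.11], [-173.66, 173.66]. Speed limits (degrees/s): [136.94, 136.94, 172.46, 180, 180, 180].

### API

Orientations are given as [roll, pitch, yaw] about the fixed x, y, z axes, in that order (R = Rz(yaw) Ry(pitch) Rx(roll)).
In Python, from plant import ctrl gives the robot as it stands.
- The arm moves only by the tool apply_moves, never from a script. Its argument "targets" is a list of rows, each an object with "travel": the shift along the tool's x, y, z in mm, a list of three; "roll": the turn about the tool's z in degrees; "jaw": the finger opening in mm, from 0 to 87.6. In form: [{"travel": [tx, ty, tz], "roll": roll, "jaw": jaw}, ...]. A call has 1 to 10 rows; each row shifts and turns the commanded pose from where the row before left it, along the tool's axes as they then stand; what a row does not reach is not made up. A row lasts 1/10 s, in which the tool goes at most 50 mm and 8.59 degrees, less where a joint would pass 70% of its speed; a pose out of reach is approached as far as the arm can. A call with a gripper value outside its range is refused whole. The fingers move at their own pace and stop on an object; the grip force is fixed at half the most. Time passes only in rows, so rows that do not move let the fingers close. It gives the time, the measured TCP pose, the force, the opening and the grip force at its end, in the units of the state.
- ctrl.get_obs(): the state, without advancing time (a new reading comes with each control period).
- ctrl.snapshot(name): name is "scene" or "top"; returns the picture (480x640x3 uint8, red, green, blue); there is no depth.
- ctrl.calibration(name): a dict with "K" (3x3 intrinsics, pixels), "extrinsics" (4x4, takes a point from camera to world coordinates). Camera axes: x right, y down, z forward; pixel columns grow to the right and rows downward; lengths in m; the calibration is good to about 2 mm. A picture is of the moment at which its call begins. calibration takes no time and is no camera call.
- ctrl.close_job(): hands the job in; it is judged then, once.
The state is a dict: "clock": time; "joint_pos": joint angles; "qvel": joint speeds; "tau": joint torques, N m; "tool_pos": TCP position; "orientation": TCP orientation; "force": force on the tool from outside, world axes, zero at the start; "moment": the same for the moment, N m; "opening": finger opening in m; "gripper_force": force on a finger pad.
Only numpy, scipy, OpenCV 4.12 (cv2) and the standard library are available. Lean on these libraries where they do the work, as an engineer would, in place of code of your own. Each camera call takes 0.05 s, during which the arm holds its last target. There are 200 camera calls.

### The job

Get the ink tubes ready for printing: pull the sloping door of the warming cabinet open towards you and right down, and lay inside it every ink tube that lies in the near half of the table (three or four; the old tubes far back on the left stay). Push the door back up until it is fully shut, and only then turn the cabinet's dial clockwise from its zero mark, one click for each tube inside, and leave it at that click.

Things in the scene. Friction and masses are not known exactly. Their poses are not given: they have to be found in the camera images.
- cabinet: grey sheet-metal warming cabinet, fixed, 230 mm deep (x; front at -x, to the robot), 390 mm wide (y); origin: centre of its underside, on the table. Walls 8 mm thick: front 46 mm, back 190 mm high, sides sloping between. No roof: with the door open it is reached from straight above. On its right (-y) side a control box, 70 mm high, bears the dial
- cabinet_floor (a point): centre of the cabinet's inner floor, 10 mm above the table, axes as the cabinet's; the floor is 214 mm (x) by 374 mm (y), room for four tubes side by side along x
- door (a joint): angle of the sloping door that covers the cabinet, rad: 0 shut (rising to the back at 32 degrees to the level), grows as it is pulled up, over and down towards the robot; 2.2 fully open at its stop (leaning to the robot, 22 degrees above level). Stiff hinge: it stays where it is left; it takes up to about 8 N at the handle
- door_hinge (a point): middle of the door's hinge line, which runs along the cabinet's y axis at the top of its front wall, 50 mm above the table; the door is 285 mm long from here, 396 mm wide, 8 mm thick
- door_handle (a point): grip point of the door's handle: a round black bar, 14 mm thick, standing 85 mm out sideways from the left (+y) edge of the door, parallel to the hinge, 140 mm from it. The point is on the bar's axis, 55 mm from that edge; the bar can be pinched from above at any door angle (a finger before and one behind it) and turns between the fingers
- dial (a joint): angle of the dial, rad: 0 at the zero mark (the long mark, towards the cabinet's front; a stop), grows clockwise seen from above; a click (detent) every 0.5236 rad (30 degrees), six clicks to the other stop; near a click a spring pulls it in; it turns with less than 0.1 N m. It starts at zero
- dial_grip (a point): on the dial's vertical axis, 100 mm above the table, at the height to grip: the grip is a black bar 54 mm long, 14 mm wide, from 79 to 109 mm above the table, on a plate of 56 mm diameter. The point turns with the dial: x axis along the bar, white pointer at its -x end, z up
- tube_a: white ink tube with a printed skin and a screw cap, 166 mm long, 50 mm wide, 33 mm high, lying flat, rigid, under 0.1 kg; origin at the centre of its underside, y axis along the tube, z up
- tube_b: white ink tube with a printed skin and a screw cap, 146 mm long, 39 mm wide, 28 mm high, lying flat, rigid, under 0.1 kg; origin at the centre of its underside, y axis along the tube, z up; may be absent
- tube_c: white ink tube with a printed skin and a screw cap, 156 mm long, 44 mm wide, 34 mm high, lying flat, rigid, under 0.1 kg; origin at the centre of its underside, y axis along the tube, z up; may be absent
- tube_d: white ink tube with a printed skin and a screw cap, 146 mm long, 39 mm wide, 28 mm high, lying flat, rigid, under 0.1 kg; origin at the centre of its underside, y axis along the tube, z up; may be absent

How it is judged (in metres and radians):
On the way, in this order (a step that is already met when the one before it is completed fails the run):
1. the door is pulled right down (value of joint door above 1.9 rad), for 0.2 s.
2. every tube lies inside the cabinet (x of tube_a in the frame of cabinet between -0.075 and 0.075 m and y of tube_a in the frame of cabinet between -0.18 and 0.18 m and z of each of tube_a, tube_b, tube_c, tube_d in the frame of cabinet below 0.09 m and linear speed of each of tube_a, tube_b, tube_c, tube_d below 0.05 m/s and x of tube_b in the frame of cabinet between -0.075 and 0.075 m and y of tube_b in the frame of cabinet between -0.18 and 0.18 m and x of tube_c in the frame of cabinet between -0.075 and 0.075 m and y of tube_c in the frame of cabinet between -0.18 and 0.18 m and x of tube_d in the frame of cabinet between -0.075 and 0.075 m and y of tube_d in the frame of cabinet between -0.18 and 0.18 m), for 0.2 s.
3. the door is shut, with the dial still at zero (all of step 2 and value of joint door below 0.06 rad and value of joint dial below 0.3 rad), for 0.2 s.
4. the dial stands at one click for each tube (value of joint door below 0.06 rad and ((value of joint dial between 1.401 and 1.741 rad and (value of joint dial above 50 rad or height (world z) of tube_b above -50 m) and (value of joint dial above 50 rad or height (world z) of tube_c above -50 m) and height (world z) of tube_d above 50 m) or (value of joint dial between 1.401 and 1.741 rad and (value of joint dial above 50 rad or height (world z) of tube_b above -50 m) and height (world z) of tube_c above 50 m and (value of joint dial above 50 rad or height (world z) of tube_d above -50 m)) or (value of joint dial between 1.401 and 1.741 rad and height (world z) of tube_b above 50 m and (value of joint dial above 50 rad or height (world z) of tube_c above -50 m) and (value of joint dial above 50 rad or height (world z) of tube_d above -50 m)) or (value of joint dial between 1.924 and 2.264 rad and (value of joint dial above 50 rad or height (world z) of tube_b above -50 m) and (value of joint dial above 50 rad or height (world z) of tube_c above -50 m) and (value of joint dial above 50 rad or height (world z) of tube_d above -50 m)))), for 0.3 s.
At the end, for the whole second after the job is handed in: Every tube present lies at rest inside the cabinet, the door is shut (within 0.06 rad), and the dial stands at as many clicks from zero as there are tubes (within 0.17 rad of that click) (all of step 2 and all of step 4); the robot touches nothing.
Of tube_b, tube_c, tube_d only 2 to 3 are there at a start; the rules pass over those that are not, and their reading is None.
At some moment in a run one of tube_a, tube_b, tube_c, tube_d may be knocked a few centimetres aside while the robot is not near it.
Once in a run the grip may slacken for a moment while it holds something.
It also fails if it takes over 210 s, if anything falls off the work surface, if the arm or the gripper's body presses on something with over 40 N, if the wrist force passes 120 N, or if a joint passes its speed limit or range.

## Working session

There is one attempt and no reset: what is moved stays moved. The work goes in short steps, Python scripts to look and compute and a tool call to move; the robot and the scene stay as the last step left them, time stands still between calls to the robot, and variables do not carry over. Pictures are saved under pics/ and viewed, at most 14 in all, crops included, and the job is handed in when it is done.

Besides the shell and the picture viewer there is one more tool, called after "Call:" by a JSON object that holds its "method" and its "body", one argument or row to a line. apply_moves: Moves the arm, as the interface text tells. Its arguments: {"type":"object","properties":{"targets":{"type":"array","items":{"type":"object","properties":{"travel":{"type":"array","items":{"type":"number"}},"roll":{"type":"number"},"jaw":{"type":"number"}}}}},"required":["targets"]}

```bash
mkdir -p pics; ls; python3 - <<'E'
from plant import ctrl
import cv2
for n in("scene","top"):
    im=ctrl.snapshot(n); cv2.imwrite(f"pics/{n}0.png",im[:,:,::-1])
    c=ctrl.calibration(n); print(n,c["K"],c["extrinsics"])
print(ctrl.get_obs())
E
```

```text
pics
scene [[470.53124989   0.         317.66071003]
 [  0.         470.53124989 240.33235783]
 [  0.           0.           1.        ]] [[-0.60770177 -0.33792485  0.71868307 -0.34967791]
 [-0.79394385  0.27988109 -0.53974043  0.66441609]
 [-0.0187541  -0.89859522 -0.43837759  0.65830347]
 [ 0.          0.          0.          1.        ]]
top [[445.75883628   0.         316.06732371]
 [  0.         445.75883628 230.5366507 ]
 [  0.           0.           1.        ]] [[ 1.50411367e-01 -9.64767790e-01  2.15869250e-01  3.23558109e-01]
 [-9.88623104e-01 -1.46976678e-01  3.19720733e-02 -3.57411197e-02]
 [ 8.82118737e-04 -2.18222291e-01 -9.75898690e-01  1.08123479e+00]
 [ 0.00000000e+00  0.00000000e+00  0.00000000e+00  1.00000000e+00]]
{'clock': 0.1, 'joint_pos': array([-5.84350622e+01,  2.05879205e+01,  6.40685162e-01, -1.63167113e-02,
       -7.01376112e+01, -1.65075663e+01]), 'qvel': array([-0.02764869, -0.06153189,  0.16807921, -0.03630341, -0.1210405 ,
        0.11560141]), 'tau': array([ 5.67482020e-04, -5.84165812e+01,  2.93747592e+01,  7.01534808e+00,
        1.01693082e-02, -7.68873792e-05]), 'tool_pos': array([ 0.17523058, -0.65144691,  0.24772681]), 'orientation': array([ 1.79914292e+02, -9.40303550e-03, -1.64948177e+02]), 'force': array([ 1.05670894, -0.66558966, -0.20234171]), 'moment': array([0.00460535, 0.01949789, 0.00462608]), 'gripper_force': 0.0, 'opening': 0.08770536368212799}
```

View pics/scene0.png

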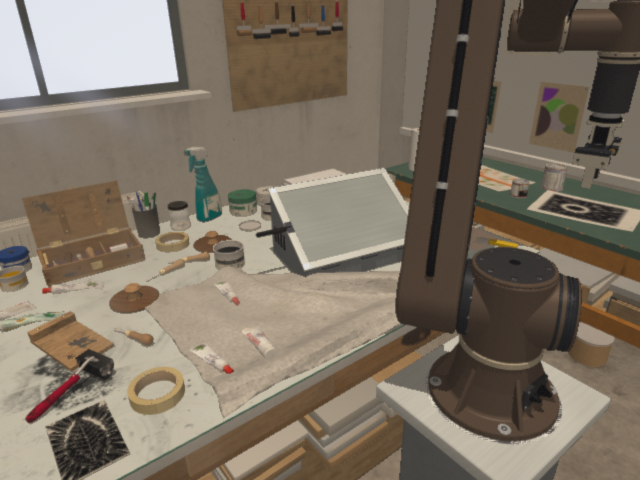

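View pics/top0.png

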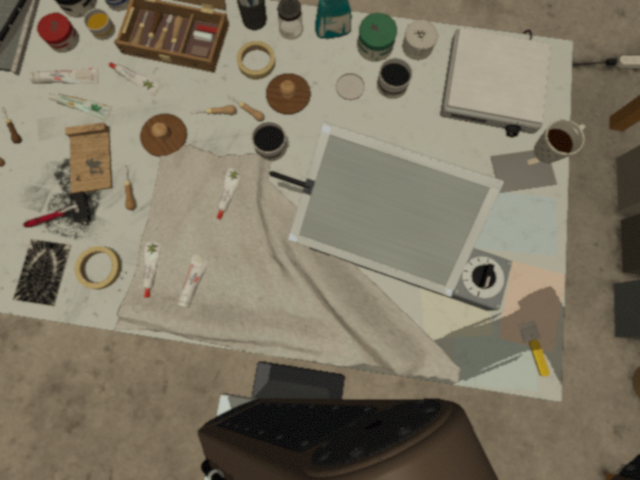

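The top view shows three near tubes, at (229,193), (151,269) and (191,281). It also shows the door corners near (327,126), (502,182), (449,293) and (290,239), the handle at (290,181) and the dial at (484,278). I'll crop in for precision.

```bash
python3 - <<'E'
import cv2,numpy as np
t=cv2.imread("pics/top0.png"); s=cv2.imread("pics/scene0.png")
a=cv2.resize(t[160:310,130:330],None,fx=4,fy=4,interpolation=cv2.INTER_CUBIC)
cv2.imwrite("pics/c1.png",a)
b=cv2.resize(t[110:310,270:530],None,fx=3,fy=3,interpolation=cv2.INTER_CUBIC)
cv2.imwrite("pics/c2.png",b)
E
```

```text
(no output)
```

View pics/c1.png

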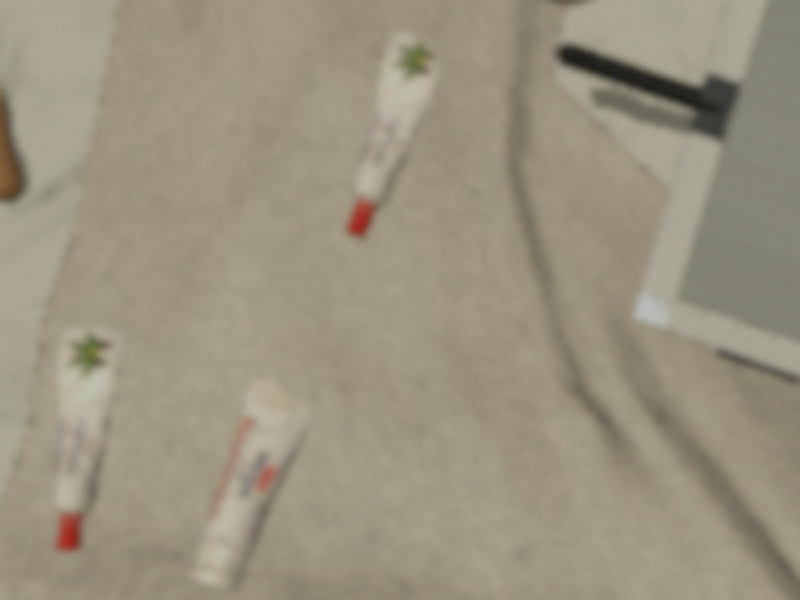

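View pics/c2.png

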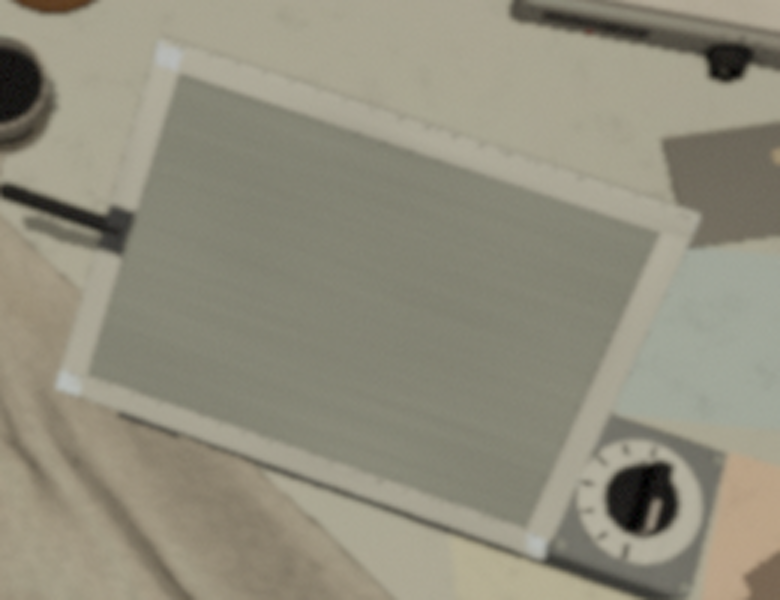

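The crops show clear tube ends (c1: 412,33→357,236; 90,325→67,550; 275,380→210,585), the door corners, the handle bar and the dial bar. In c2 the dial centre is at about (642,498), with the pointer towards (652,520).

```bash
cat >h.py <<'E'
import numpy as np,cv2
from plant import ctrl
def ray(n,u,v,z):
    c=ctrl.calibration(n);E=c["extrinsics"];d=E[:3,:3]@np.linalg.inv(c["K"])@[u,v,1.]
    return (E[:3,3]+d*(z-E[2,3])/d[2])
def proj(n,p):
    c=ctrl.calibration(n);E=c["extrinsics"];q=c["K"]@(E[:3,:3].T@(np.asarray(p)-E[:3,3]));return q[:2]/q[2]
def tri(u,v):  # top px u, scene px v
    A=[];b=[]
    for n,p in(("top",u),("scene",v)):
        c=ctrl.calibration(n);E=c["extrinsics"];d=E[:3,:3]@np.linalg.inv(c["K"])@[p[0],p[1],1.];d/=np.linalg.norm(d)
        M=np.eye(3)-np.outer(d,d);A.append(M);b.append(M@E[:3,3])
    return np.linalg.lstsq(np.vstack(A),np.hstack(b),rcond=None)[0]
E
python3 - <<'E'
from h import *
np.set_printoptions(precision=4,suppress=True)
c1=lambda x,y:((x+.5)/4-.5+130,(y+.5)/4-.5+160)
c2=lambda x,y:((x+.5)/3-.5+270,(y+.5)/3-.5+110)
for a,b in(((412,33),(357,236)),((90,325),(67,550)),((275,380),(210,585))):
    p=ray("top",*c1(*a),.012);q=ray("top",*c1(*b),.015);d=p-q
    print("tube",(p+q)/2,np.linalg.norm(d),np.degrees(np.arctan2(d[1],d[0])))
C=[ray("top",*c2(x,y),z) for x,y,z in((160,40,.201),(700,212,.201),(548,560,.052),(55,390,.052))]
for c in C: print("door",c)
d=C[3]-C[2];print("hinge mid",(C[2]+C[3])/2,np.linalg.norm(d),np.degrees(np.arctan2(d[1],d[0])));d=C[0]-C[1];print(np.linalg.norm(d),np.degrees(np.arctan2(d[1],d[0])),(C[0]+C[1])/2)
hz=.05+.14*np.sin(np.radians(32))
print("handle tip",ray("top",*c2(2,190),hz),ray("top",*c2(125,230),hz))
print("dial",ray("top",*c2(640,500),.079), ray("top",*c2(642,498),.109))
hin=(C[2]+C[3])/2
for p in(hin,):print(proj("scene",p))
im=ctrl.snapshot("scene");s=cv2.resize(im[190:310,230:480,::-1],None,fx=3,fy=3,interpolation=cv2.INTER_CUBIC);cv2.imwrite("pics/c3.png",s)
E
```

```text
tube [0.6212 0.2368 0.0135] 0.13641633900802674 -3.15109865776142
tube [0.4065 0.3821 0.0135] 0.13659873435363318 7.979940015265336
tube [0.3947 0.2786 0.0135] 0.12678479938789877 -5.274599232708829
door [0.7535 0.0139 0.201 ]
door [ 0.6823 -0.3746  0.201 ]
door [ 0.4455 -0.3339  0.052 ]
door [0.5195 0.06   0.052 ]
hinge mid [ 0.4825 -0.1369  0.052 ] 0.4007700362112974 79.36673931920836
0.39493458391027647 79.61832341808412 [ 0.7179 -0.1803  0.201 ]
handle tip [0.6517 0.1181 0.1242] [0.6344 0.0215 0.1242]
dial [ 0.4974 -0.3906  0.079 ] [ 0.4939 -0.3813  0.109 ]
[369.1544 254.604 ]
```

View pics/c3.png

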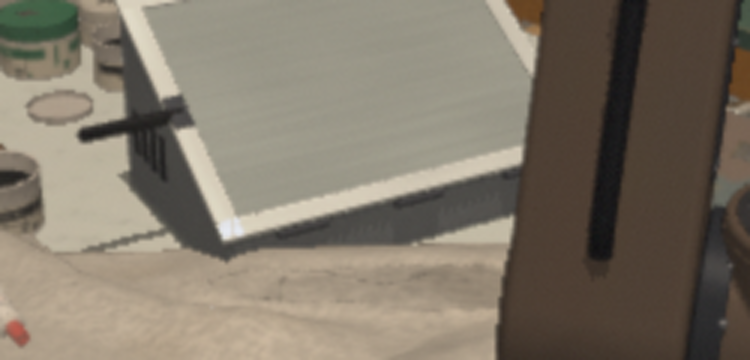

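The scene crop shows the handle tip at about (256,234), the handle base at (287,228) and the front-left door corner at (305,270). The measured tube lengths look short, so I'll check them in the scene view.

```bash
python3 - <<'E'
import cv2
s=cv2.imread("pics/scene0.png")
cv2.imwrite("pics/c4.png",cv2.resize(s[270:390,175:305],None,fx=5,fy=5,interpolation=cv2.INTER_CUBIC)[:600])
E
```

```text
(no output)
```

View pics/c4.png

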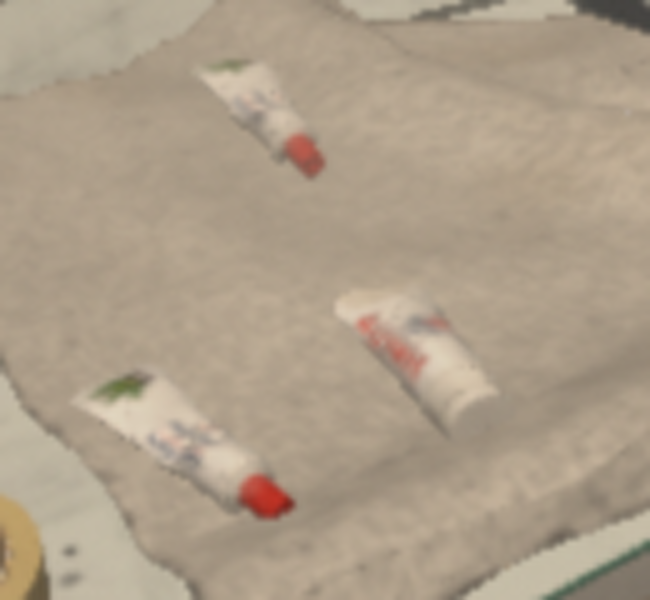

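Call:
{"method": "apply_moves", "body": {
  "targets": [
    {"travel": [0, 0, -5], "roll": -8.1, "jaw": 87},
    {"travel": [0, 0, -5], "roll": -8.1, "jaw": 87},
    {"travel": [0, 0, -5], "roll": -8.1, "jaw": 87},
    {"travel": [0, 0, -5], "roll": -8.1, "jaw": 87},
    {"travel": [0, 0, -5], "roll": -8.1, "jaw": 87},
    {"travel": [0, 0, -5], "roll": -8.1, "jaw": 87},
    {"travel": [0, 0, -5], "roll": -8.1, "jaw": 87},
    {"travel": [0, 0, -5], "roll": -7.8, "jaw": 87}
  ]
}}

```text
clock: 0.95
tool_pos: [0.1753, -0.6516, 0.2883]
orientation: [180.0, 0.0, -100.1]
force: [-0.1, -1.2, -0.0]
opening: 0.0867
gripper_force: 0.0
```

```bash
cat >>h.py <<'E'
H=np.array([.4825,-.137,0]);yc=np.radians(-10.4);RC=np.array([[np.cos(yc),-np.sin(yc),0],[np.sin(yc),np.cos(yc),0],[0,0,1]])
def toC(p): return RC.T@(np.asarray(p)-H)   # cabinet axes, origin under hinge
def st():
    o=ctrl.get_obs();np.set_printoptions(precision=4,suppress=True)
    print("t%.2f"%o["clock"],o["tool_pos"],"C",toC(o["tool_pos"]),"rpy",o["orientation"],"q",o["joint_pos"].round(1),"F",o["force"].round(1),"op",round(o["opening"],4),"g",round(o["gripper_force"],1));return o
E
python3 -c "
from h import *
st(); print(tri((270.3,173),(256,234)),toC(tri((270.3,173),(256,234))))
print([proj('top',RC@[.1187,y,.124]+H) for y in(.198,.283)])"
```

```text
t0.95 [ 0.1753 -0.6516  0.2883] C [-0.2093 -0.5617  0.2883] rpy [ 179.9804    0.0352 -100.114 ] q [-58.4  19.4   4.2  -0.  -74.8  48.3] F [-0.1 -1.2 -0. ] op 0.0867 g 0.0
[0.6496 0.1173 0.1307] [0.1184 0.2803 0.1307]
[array([304.857 , 185.1642]), array([269.4526, 173.4728])]
```

Call:
{"method": "apply_moves", "body": {
  "targets": [
    {"travel": [-41, -16.4, 0], "roll": 0, "jaw": 87},
    {"travel": [-41, -16.4, 0], "roll": 0, "jaw": 87},
    {"travel": [-41, -16.4, 0], "roll": 0, "jaw": 87},
    {"travel": [-41, -16.4, 0], "roll": 0, "jaw": 87},
    {"travel": [-41, -16.4, 0], "roll": 0, "jaw": 87},
    {"travel": [-41, -16.4, 0], "roll": 0, "jaw": 87},
    {"travel": [-41, -16.4, 0], "roll": 0, "jaw": 87},
    {"travel": [-41, -16.4, 0], "roll": 0, "jaw": 87},
    {"travel": [-41, -16.4, 0], "roll": 0, "jaw": 87},
    {"travel": [-41, -16.4, 0], "roll": 0, "jaw": 87}
  ]
}}

```text
clock: 1.95
tool_pos: [0.4114, -0.2766, 0.2886]
orientation: [-180.0, 0.0, -100.4]
force: [1.5, -0.1, -0.4]
opening: 0.087
gripper_force: 0.0
```

Call:
{"method": "apply_moves", "body": {
  "targets": [
    {"travel": [-41, -16.4, 0], "roll": 0, "jaw": 60},
    {"travel": [-41, -16.4, 0], "roll": 0, "jaw": 60},
    {"travel": [-41, -16.4, 0], "roll": 0, "jaw": 60},
    {"travel": [-41, -16.4, 0], "roll": 0, "jaw": 60},
    {"travel": [-41, -16.4, 0], "roll": 0, "jaw": 60},
    {"travel": [-41, -16.4, 0], "roll": 0, "jaw": 60},
    {"travel": [-41, -16.4, 0], "roll": 0, "jaw": 60},
    {"travel": [-41, -16.4, 0], "roll": 0, "jaw": 60},
    {"travel": [-41, -16.4, 0], "roll": 0, "jaw": 60},
    {"travel": [-35, -16.4, 0], "roll": 0, "jaw": 60}
  ]
}}

```text
clock: 2.95
tool_pos: [0.6461, 0.0914, 0.2882]
orientation: [180.0, -0.0, -100.4]
force: [1.1, -0.3, 0.6]
opening: 0.06
gripper_force: 0.0
```

```bash
python3 -c "
from h import *
st()"
```

```text
t2.95 [0.6461 0.0914 0.2882] C [0.1197 0.2541 0.2882] rpy [ 179.976    -0.0057 -100.4036] q [ 25.1  17.3   1.1  -0.  -73.9 -35.5] F [ 1.1 -0.3  0.6] op 0.06 g 0.0
```

Call:
{"method": "apply_moves", "body": {
  "targets": [
    {"travel": [0, 0, 30], "roll": 0, "jaw": 60},
    {"travel": [0, 0, 30], "roll": 0, "jaw": 60},
    {"travel": [0, 0, 30], "roll": 0, "jaw": 60},
    {"travel": [0, 0, 30], "roll": 0, "jaw": 60},
    {"travel": [0, 0, 20], "roll": 0, "jaw": 60},
    {"travel": [0, 0, 20], "roll": 0, "jaw": 40},
    {"travel": [0, 0, 0], "roll": 0, "jaw": 20},
    {"travel": [0, 0, 0], "roll": 0, "jaw": 5},
    {"travel": [0, 0, 0], "roll": 0, "jaw": 5},
    {"travel": [0, 0, 0], "roll": 0, "jaw": 5}
  ]
}}

```text
clock: 3.95
tool_pos: [0.6461, 0.0895, 0.13]
orientation: [-179.9, 0.1, -100.4]
force: [-0.6, 0.5, 0.4]
opening: 0.0254
gripper_force: 0.0
```

```bash
python3 -c "
from h import *
st()
a=np.radians(np.linspace(32,158,19));p=np.c_[np.cos(a),np.sin(a)]*140
print((-np.diff(p,axis=0)).round(1).tolist())"
```

```text
t3.95 [0.6461 0.0895 0.13  ] C [0.12   0.2523 0.13  ] rpy [-179.8949    0.0624 -100.434 ] q [ 25.   23.7 -11.    0.  -55.2 -35.4] F [-0.6  0.5  0.4] op 0.0254 g 0.0
[[9.9, -13.9], [11.5, -12.6], [13.0, -11.1], [14.3, -9.4], [15.3, -7.6], [16.1, -5.7], [16.7, -3.7], [17.0, -1.6], [17.1, 0.4], [16.9, 2.5], [16.5, 4.6], [15.8, 6.5], [14.9, 8.4], [13.7, 10.2], [12.4, 11.8], [10.9, 13.2], [9.2, 14.4], [7.4, 15.4]]
```

Call:
{"method": "apply_moves", "body": {
  "targets": [
    {"travel": [0, 0, 0], "roll": 0, "jaw": 5},
    {"travel": [0, 0, 0], "roll": 0, "jaw": 5},
    {"travel": [0, 0, 0], "roll": 0, "jaw": 5}
  ]
}}

```text
clock: 4.25
tool_pos: [0.6454, 0.0895, 0.1294]
orientation: [-180.0, 0.0, -100.4]
force: [-3.7, 2.2, 6.7]
opening: 0.0126
gripper_force: 30.0
```

Call:
{"method": "apply_moves", "body": {
  "targets": [
    {"travel": [0, 5, -7], "roll": 0, "jaw": 5},
    {"travel": [0, 5, -7], "roll": 0, "jaw": 5},
    {"travel": [0, 6, -6.5], "roll": 0, "jaw": 5},
    {"travel": [0, 6, -6], "roll": 0, "jaw": 5}
  ]
}}

```text
clock: 4.65
tool_pos: [0.6246, 0.0935, 0.1556]
orientation: [-179.9, 0.1, -100.4]
force: [5.6, 1.2, -4.0]
opening: 0.0129
gripper_force: 30.0
```

```bash
python3 -c "
from h import *
st()"
```

```text
t4.65 [0.6246 0.0935 0.1556] C [0.0981 0.2524 0.1556] rpy [-179.8775    0.0513 -100.4388] q [ 26.2  20.5 -12.2   0.  -57.1 -36.7] F [ 5.6  1.2 -4. ] op 0.0129 g 30.0
```

Call:
{"method": "apply_moves", "body": {
  "targets": [
    {"travel": [0, 13, -11], "roll": 0, "jaw": 5},
    {"travel": [0, 14.3, -9.4], "roll": 0, "jaw": 5},
    {"travel": [0, 15.3, -7.6], "roll": 0, "jaw": 5},
    {"travel": [0, 16.1, -5.7], "roll": 0, "jaw": 5},
    {"travel": [0, 16.7, -3.7], "roll": 0, "jaw": 5},
    {"travel": [0, 17, -1.6], "roll": 0, "jaw": 5},
    {"travel": [0, 17, 0.4], "roll": 0, "jaw": 5},
    {"travel": [0, 17, 2.5], "roll": 0, "jaw": 5}
  ]
}}

```text
clock: 5.45
tool_pos: [0.5017, 0.1174, 0.194]
orientation: [-179.6, 0.2, -100.4]
force: [6.7, 2.8, 1.7]
opening: 0.0134
gripper_force: 30.0
```

Call:
{"method": "apply_moves", "body": {
  "targets": [
    {"travel": [0, 16.5, 4.6], "roll": 0, "jaw": 5},
    {"travel": [0, 15.8, 6.5], "roll": 0, "jaw": 5},
    {"travel": [0, 14.9, 8.4], "roll": 0, "jaw": 5},
    {"travel": [0, 13.7, 10.2], "roll": 0, "jaw": 5},
    {"travel": [0, 12.4, 11.8], "roll": 0, "jaw": 5},
    {"travel": [0, 10.9, 13.2], "roll": 0, "jaw": 5},
    {"travel": [0, 9.2, 14.4], "roll": 0, "jaw": 5}
  ]
}}

```text
clock: 6.15
tool_pos: [0.4096, 0.1352, 0.1236]
orientation: [-179.7, 0.3, -100.4]
force: [8.4, 2.3, -0.7]
opening: 0.0135
gripper_force: 30.0
```

```bash
python3 -c "
from h import *
st()"
```

```text
t6.15 [0.4096 0.1352 0.1236] C [-0.1209  0.2546  0.1236] rpy [-179.7034    0.3116 -100.3598] q [ 44.7   4.5 -39.    0.1 -46.1 -55.2] F [ 8.4  2.3 -0.7] op 0.0135 g 30.0
```

Call:
{"method": "apply_moves", "body": {
  "targets": [
    {"travel": [0, 4, 7], "roll": 0, "jaw": 5},
    {"travel": [0, 4, 8], "roll": 0, "jaw": 5},
    {"travel": [0, 0, 0], "roll": 0, "jaw": 5},
    {"travel": [0, 0, 0], "roll": 0, "jaw": 5},
    {"travel": [0, 0, 0], "roll": 0, "jaw": 45},
    {"travel": [0, 0, 0], "roll": 0, "jaw": 45},
    {"travel": [0, 0, 0], "roll": 0, "jaw": 45},
    {"travel": [0, 0, 0], "roll": 0, "jaw": 45}
  ]
}}

```text
clock: 6.95
tool_pos: [0.3994, 0.1343, 0.1071]
orientation: [180.0, -0.0, -100.4]
force: [0.3, 0.3, -0.3]
opening: 0.0398
gripper_force: 0.0
```

Call:
{"method": "apply_moves", "body": {
  "targets": [
    {"travel": [0, 0, -20], "roll": 0, "jaw": 60},
    {"travel": [0, 0, -30], "roll": 0, "jaw": 60},
    {"travel": [0, 0, -30], "roll": 0, "jaw": 75},
    {"travel": [0, 0, -30], "roll": 0, "jaw": 75},
    {"travel": [0, 0, -30], "roll": 0, "jaw": 75}
  ]
}}

```text
clock: 7.45
tool_pos: [0.3994, 0.1341, 0.2483]
orientation: [180.0, -0.0, -100.4]
force: [0.5, 0.8, 0.3]
opening: 0.0736
gripper_force: 0.0
```

```bash
python3 - <<'E'
from h import *
st()
im=ctrl.snapshot("top");cv2.imwrite("pics/top1.png",im[:,:,::-1])
E
```

```text
t7.45 [0.3994 0.1341 0.2483] C [-0.1307  0.2517  0.2483] rpy [ 179.9902   -0.0064 -100.4465] q [ 45.6  -4.4 -29.1  -0.  -65.2 -56.1] F [0.5 0.8 0.3] op 0.0736 g 0.0
```

View pics/top1.png

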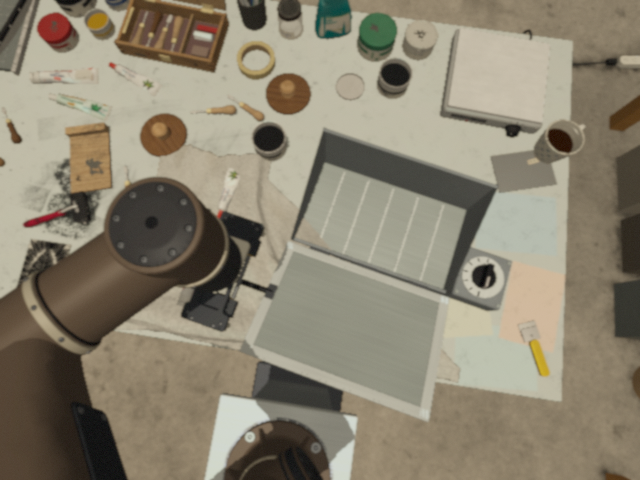

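The door is down, the cabinet is empty with its inner floor visible around (385,215), and tube 1 is still at (229,192). I'll take tube 1 first and lay the tubes along the cabinet's x axis.

Call:
{"method": "apply_moves", "body": {
  "targets": [
    {"travel": [0, 0, 0], "roll": -8.1, "jaw": 75},
    {"travel": [0, 0, 0], "roll": -8.1, "jaw": 75},
    {"travel": [0, 0, 0], "roll": -8.1, "jaw": 75},
    {"travel": [0, 0, 0], "roll": -8.1, "jaw": 75},
    {"travel": [0, 0, 0], "roll": -8.1, "jaw": 75},
    {"travel": [0, 0, 0], "roll": -8.1, "jaw": 75},
    {"travel": [0, 0, 0], "roll": -8.1, "jaw": 75},
    {"travel": [0, 0, 0], "roll": -8.1, "jaw": 75},
    {"travel": [0, 0, 0], "roll": -8.1, "jaw": 75},
    {"travel": [0, 0, 0], "roll": -8.1, "jaw": 75}
  ]
}}

```text
clock: 8.5
tool_pos: [0.3995, 0.1343, 0.2468]
orientation: [180.0, 0.0, -19.1]
force: [0.1, -0.9, 0.6]
opening: 0.0751
gripper_force: 0.0
```

Call:
{"method": "apply_moves", "body": {
  "targets": [
    {"travel": [0, 0, 0], "roll": -8.1, "jaw": 75},
    {"travel": [0, 0, 0], "roll": -8.1, "jaw": 75},
    {"travel": [0, 0, 0], "roll": 0, "jaw": 75}
  ]
}}

```text
clock: 8.8
tool_pos: [0.3995, 0.1343, 0.2468]
orientation: [180.0, 0.0, -3.1]
force: [-0.3, -0.0, 0.1]
opening: 0.075
gripper_force: 0.0
```

```bash
cat >>h.py <<'E'
def go(p,z,yaw):  # total travel in tool axes as they stand, and roll afterwards
    o=st();q=np.radians(o["orientation"][2]);d=np.array([p[0],p[1],z])-o["tool_pos"];c,s=np.cos(q),np.sin(q)
    r=(o["orientation"][2]-yaw+180)%360-180
    print("travel",np.round([1e3*(c*d[0]+s*d[1]),1e3*(s*d[0]-c*d[1]),-1e3*d[2]],1),"roll",round(r,1))
def cab(x,y): return (RC@[x+.115,y,0]+H)[:2]
E
python3 - <<'E'
from h import *
go([.621,.237],.15,-3.2)
c=[cab(.0,y) for y in(-.08,0,.08)];print(c)
im=ctrl.snapshot("top");cv2.imwrite("pics/t2.png",im[150:330,100:320,::-1].repeat(3,0).repeat(3,1))
E
```

```text
t8.80 [0.3995 0.1343 0.2468] C [-0.1306  0.2519  0.2468] rpy [179.9866   0.0207  -3.1249] q [ 45.6  -4.3 -29.2  -0.  -65.   41.2] F [-0.3 -0.   0.1] op 0.075 g 0.0
travel [ 215.5 -114.6   96.8] roll 0.1
[array([ 0.5812, -0.2364]), array([ 0.5956, -0.1578]), array([ 0.6101, -0.0791])]
```

View pics/t2.png

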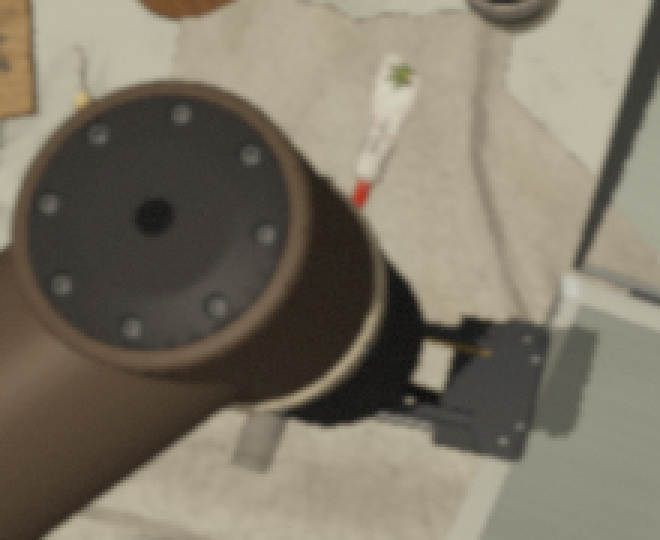

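Call:
{"method": "apply_moves", "body": {
  "targets": [
    {"travel": [27, -14.3, 0], "roll": 0, "jaw": 75},
    {"travel": [27, -14.3, 0], "roll": 0, "jaw": 75},
    {"travel": [27, -14.3, 0], "roll": 0, "jaw": 75},
    {"travel": [27, -14.3, 0], "roll": 0, "jaw": 75},
    {"travel": [27, -14.3, 0], "roll": 0, "jaw": 75},
    {"travel": [27, -14.3, 0], "roll": 0, "jaw": 75},
    {"travel": [27, -14.3, 0], "roll": 0, "jaw": 75},
    {"travel": [27, -14.3, 0], "roll": 0, "jaw": 75},
    {"travel": [0, 0, 30], "roll": 0, "jaw": 75},
    {"travel": [0, 0, 40], "roll": 0, "jaw": 75}
  ]
}}

```text
clock: 9.85
tool_pos: [0.6236, 0.2374, 0.1773]
orientation: [-179.9, -0.2, -3.5]
force: [1.0, -0.7, -1.0]
opening: 0.075
gripper_force: 0.0
```

Call:
{"method": "apply_moves", "body": {
  "targets": [
    {"travel": [0, 0, 40], "roll": 0, "jaw": 75},
    {"travel": [0, 0, 40], "roll": 0, "jaw": 75},
    {"travel": [0, 0, 30], "roll": 0, "jaw": 75},
    {"travel": [0, 0, 20], "roll": 0, "jaw": 75},
    {"travel": [0, 0, 19], "roll": 0, "jaw": 75}
  ]
}}

```text
clock: 10.35
tool_pos: [0.6214, 0.2361, 0.0262]
orientation: [179.9, 0.1, -3.5]
force: [0.6, 0.2, 0.1]
opening: 0.0748
gripper_force: 0.0
```

Call:
{"method": "apply_moves", "body": {
  "targets": [
    {"travel": [0, 0, 0], "roll": 0, "jaw": 5},
    {"travel": [0, 0, 0], "roll": 0, "jaw": 5},
    {"travel": [0, 0, 0], "roll": 0, "jaw": 5},
    {"travel": [0, 0, 0], "roll": 0, "jaw": 5},
    {"travel": [0, 0, 0], "roll": 0, "jaw": 5},
    {"travel": [0, 0, 0], "roll": 0, "jaw": 5},
    {"travel": [0, 0, 0], "roll": 0, "jaw": 5},
    {"travel": [0, 0, 0], "roll": 0, "jaw": 5},
    {"travel": [0, 0, 0], "roll": 0, "jaw": 5}
  ]
}}

```text
clock: 11.25
tool_pos: [0.6222, 0.2367, 0.0288]
orientation: [-180.0, -0.0, -3.2]
force: [-1.8, 0.2, 5.3]
opening: 0.0297
gripper_force: 29.4
```

```bash
python3 - <<'E'
from h import *
st()
E
```

```text
t11.25 [0.6222 0.2367 0.0288] C [0.0699 0.3928 0.0288] rpy [-179.9784   -0.0398   -3.2343] q [ 37.6  31.1 -14.1   0.  -44.7  49.2] F [-1.8  0.2  5.3] op 0.0297 g 29.4
```

Call:
{"method": "apply_moves", "body": {
  "targets": [
    {"travel": [0, 0, -15], "roll": 0, "jaw": 5},
    {"travel": [0, 0, -25], "roll": 0, "jaw": 5},
    {"travel": [0, 0, -30], "roll": 0, "jaw": 5},
    {"travel": [0, 0, -40], "roll": 0, "jaw": 5},
    {"travel": [0, 0, -40], "roll": 0, "jaw": 5},
    {"travel": [0, 0, -40], "roll": 0, "jaw": 5},
    {"travel": [0, 0, -40], "roll": 0, "jaw": 5},
    {"travel": [0, 0, 0], "roll": 7.2, "jaw": 5},
    {"travel": [0, 0, 0], "roll": 0, "jaw": 5}
  ]
}}

```text
clock: 12.15
tool_pos: [0.622, 0.2367, 0.2604]
orientation: [-179.9, -0.1, -10.6]
force: [-0.0, -0.4, -1.5]
opening: 0.0299
gripper_force: 29.3
```

```bash
python3 - <<'E'
from h import *
go(cab(0,-.08),.04,-10.4)
E
```

```text
t12.15 [0.622  0.2367 0.2604] C [0.0698 0.3927 0.2604] rpy [-179.856    -0.1118  -10.5662] q [ 37.6  19.2   0.2  -0.  -70.9  41.9] F [-0.  -0.4 -1.5] op 0.0299 g 29.3
travel [ 46.6 472.6 220.4] roll -0.2
```

Call:
{"method": "apply_moves", "body": {
  "targets": [
    {"travel": [4, 25, 0], "roll": 0, "jaw": 5},
    {"travel": [5, 50, 0], "roll": 0, "jaw": 5},
    {"travel": [5, 50, 0], "roll": 0, "jaw": 5},
    {"travel": [5, 50, 0], "roll": 0, "jaw": 5},
    {"travel": [5, 50, 0], "roll": 0, "jaw": 5},
    {"travel": [5, 50, 0], "roll": 0, "jaw": 5},
    {"travel": [5, 50, 0], "roll": 0, "jaw": 5},
    {"travel": [5, 50, 0], "roll": 0, "jaw": 5},
    {"travel": [4, 50, 0], "roll": 0, "jaw": 5},
    {"travel": [4, 48, 0], "roll": 0, "jaw": 5}
  ]
}}

```text
clock: 13.15
tool_pos: [0.5812, -0.2371, 0.2571]
orientation: [-180.0, 0.1, -10.2]
force: [0.7, 0.0, -0.9]
opening: 0.0297
gripper_force: 29.3
```

Call:
{"method": "apply_moves", "body": {
  "targets": [
    {"travel": [0, 0, 0], "roll": 0, "jaw": 5},
    {"travel": [0, 0, 35], "roll": 0, "jaw": 5},
    {"travel": [0, 0, 40], "roll": 0, "jaw": 5},
    {"travel": [0, 0, 40], "roll": 0, "jaw": 5},
    {"travel": [0, 0, 40], "roll": 0, "jaw": 5},
    {"travel": [0, 0, 30], "roll": 0, "jaw": 5},
    {"travel": [0, 0, 0], "roll": 0, "jaw": 5}
  ]
}}

```text
clock: 13.85
tool_pos: [0.5786, -0.2342, 0.0678]
orientation: [-180.0, 0.6, -10.3]
force: [-0.1, 0.8, -0.1]
opening: 0.0303
gripper_force: 29.4
```

```bash
python3 - <<'E'
from h import *
go(cab(0,-.08),.04,-10.4)
E
```

```text
t13.85 [ 0.5786 -0.2342  0.0678] C [ 0.1121 -0.0783  0.0678] rpy [-179.9969    0.5835  -10.3362] q [ -4.2  25.6 -17.6  -0.1 -47.4  83.9] F [-0.1  0.8 -0.1] op 0.0303 g 29.4
travel [ 2.9  1.7 27.8] roll 0.1
```

Call:
{"method": "apply_moves", "body": {
  "targets": [
    {"travel": [0, 0, 12], "roll": 0, "jaw": 5},
    {"travel": [0, 0, 10], "roll": 0, "jaw": 5},
    {"travel": [0, 0, 0], "roll": 0, "jaw": 5},
    {"travel": [0, 0, 0], "roll": 0, "jaw": 5}
  ]
}}

```text
clock: 14.25
tool_pos: [0.583, -0.2353, 0.0519]
orientation: [180.0, -0.1, -10.4]
force: [-0.1, 0.4, -0.9]
opening: 0.03
gripper_force: 29.4
```

Another 11 mm down, then release and rise.

Call:
{"method": "apply_moves", "body": {
  "targets": [
    {"travel": [0, 0, 6], "roll": 0, "jaw": 5},
    {"travel": [0, 0, 5], "roll": 0, "jaw": 5},
    {"travel": [0, 0, 0], "roll": 0, "jaw": 5},
    {"travel": [0, 0, 0], "roll": 0, "jaw": 5}
  ]
}}

```text
clock: 14.65
tool_pos: [0.5825, -0.2353, 0.04]
orientation: [180.0, 0.0, -10.4]
force: [-0.1, -0.2, -0.1]
opening: 0.03
gripper_force: 29.4
```

Call:
{"method": "apply_moves", "body": {
  "targets": [
    {"travel": [0, 0, 0], "roll": 0, "jaw": 60},
    {"travel": [0, 0, 0], "roll": 0, "jaw": 60},
    {"travel": [0, 0, 0], "roll": 0, "jaw": 60},
    {"travel": [0, 0, 0], "roll": 0, "jaw": 60},
    {"travel": [0, 0, -30], "roll": 0, "jaw": 60},
    {"travel": [0, 0, -50], "roll": 0, "jaw": 60},
    {"travel": [0, 0, -50], "roll": 0, "jaw": 60},
    {"travel": [0, 0, -50], "roll": 0, "jaw": 60},
    {"travel": [0, 0, -40], "roll": 0, "jaw": 75}
  ]
}}

```text
clock: 15.55
tool_pos: [0.5828, -0.2354, 0.2638]
orientation: [180.0, -0.2, -10.4]
force: [0.3, 0.2, -0.1]
opening: 0.0638
gripper_force: 0.0
```

```bash
cat >>h.py <<'E'
def tubes(lo=(100,150),hi=(330,320)):
    im=ctrl.snapshot("top");
    hsv=cv2.cvtColor(im[...,::-1].copy(),cv2.COLOR_BGR2HSV)
    sub=im[lo[1]:hi[1],lo[0]:hi[0]].astype(int);r,g,b=sub.transpose(2,0,1)
    m=(((b>150)&(r-b<28))|((r-g>60))).astype(np.uint8)
    n,l,s,c=cv2.connectedComponentsWithStats(cv2.morphologyEx(m,cv2.MORPH_CLOSE,np.ones((3,3))))
    for i in range(1,n):
        if s[i,4]>60:
            ys,xs=np.where(l==i);print(s[i],"rect",cv2.minAreaRect(np.c_[xs+lo[0],ys+lo[1]].astype(np.float32)))
    return im
E
python3 - <<'E'
from h import *
go([.395,.279],.2,-5.3)
im=tubes();cv2.imwrite("pics/top3.png",im[:,:,::-1])
E
```

```text
t15.55 [ 0.5828 -0.2354  0.2638] C [ 0.1164 -0.0787  0.2638] rpy [179.989   -0.1694 -10.4315] q [ -4.2  15.6  -4.4   0.  -69.8  83.8] F [ 0.3  0.2 -0.1] op 0.0638 g 0.0
travel [-277.8 -471.9   63.8] roll -5.1
[   0    0   60  170 5445] rect ((117.91494750976562, 233.5560302734375), (51.853607177734375, 174.60263061523438), 11.633633613586426)
[106   0  50   6 199] rect ((230.5, 152.5), (5.0, 49.0), 90.0)
[168   8  14  26 194] rect ((273.4000549316406, 169.3000030517578), (9.17060375213623, 26.246902465820312), 18.43494987487793)
[ 43  97  15  34 271] rect ((149.9112548828125, 263.68206787109375), (12.941442489624023, 32.28249740600586), 5.440331935882568)
[  0 104  11  26 210] rect ((105.0, 266.5), (10.0, 25.0), 0.0)
[ 82 110  22  41 200] rect ((192.82174682617188, 281.3561096191406), (15.071503639221191, 40.67200469970703), 15.708637237548828)
```

View pics/top3.png

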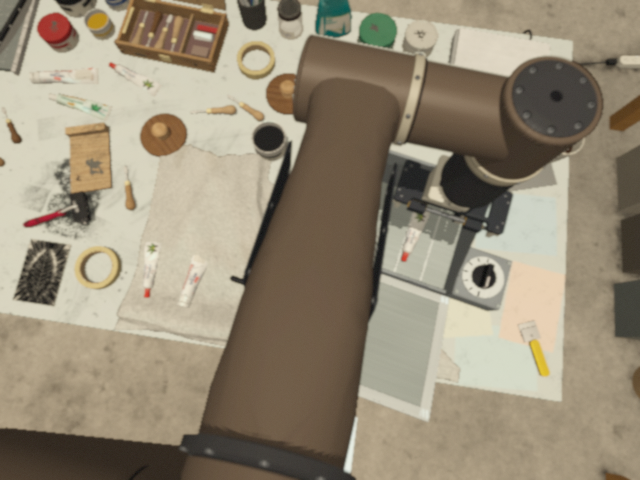

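Tube 1 is in the cabinet at (412,237). Tubes 2 and 3 are unmoved at (151,269) and (192,281). Next is tube 3.

Call:
{"method": "apply_moves", "body": {
  "targets": [
    {"travel": [-23, -39, 0], "roll": 0, "jaw": 87},
    {"travel": [-23, -39, 0], "roll": 0, "jaw": 87},
    {"travel": [-23, -39, 0], "roll": 0, "jaw": 87},
    {"travel": [-23, -39, 0], "roll": 0, "jaw": 87},
    {"travel": [-23, -39, 0], "roll": 0, "jaw": 87},
    {"travel": [-23, -39, 0], "roll": 0, "jaw": 87},
    {"travel": [-23, -39, 0], "roll": 0, "jaw": 87},
    {"travel": [-23, -39, 0], "roll": 0, "jaw": 87},
    {"travel": [-23, -39, 0], "roll": 0, "jaw": 87},
    {"travel": [-23, -39, 0], "roll": 0, "jaw": 87}
  ]
}}

```text
clock: 16.6
tool_pos: [0.426, 0.1915, 0.2602]
orientation: [-180.0, -0.0, -10.4]
force: [0.8, 0.7, -0.0]
opening: 0.0873
gripper_force: 0.0
```

Call:
{"method": "apply_moves", "body": {
  "targets": [
    {"travel": [-23, -39, 0], "roll": 0, "jaw": 87},
    {"travel": [-23, -40, 0], "roll": 0, "jaw": 87},
    {"travel": [0, 0, 0], "roll": -5.1, "jaw": 87},
    {"travel": [0, 0, 0], "roll": 0, "jaw": 87}
  ]
}}

```text
clock: 17.0
tool_pos: [0.3954, 0.277, 0.2597]
orientation: [180.0, 0.0, -5.1]
force: [-0.4, 0.4, -0.3]
opening: 0.0869
gripper_force: 0.0
```

```bash
python3 - <<'E'
from h import *
go([.396,.277],.027,-5.3)
E
```

```text
t17.00 [0.3954 0.277  0.2597] C [-0.1604  0.3915  0.2597] rpy [179.981    0.0165  -5.1108] q [ 58.4   1.7 -21.7  -0.  -66.6  26.5] F [-0.4  0.4 -0.3] op 0.0869 g 0.0
travel [  0.6  -0.  232.7] roll 0.2
```

Call:
{"method": "apply_moves", "body": {
  "targets": [
    {"travel": [0, 0, 35], "roll": 0, "jaw": 87},
    {"travel": [0, 0, 45], "roll": 0, "jaw": 87},
    {"travel": [0, 0, 45], "roll": 0, "jaw": 87},
    {"travel": [0, 0, 40], "roll": 0, "jaw": 87},
    {"travel": [0, 0, 30], "roll": 0, "jaw": 87},
    {"travel": [0, 0, 20], "roll": 0, "jaw": 87},
    {"travel": [0, 0, 16], "roll": 0, "jaw": 87},
    {"travel": [0, 0, 0], "roll": 0, "jaw": 87}
  ]
}}

```text
clock: 17.8
tool_pos: [0.3956, 0.2738, 0.0272]
orientation: [179.8, 0.1, -5.6]
force: [0.4, -0.0, 0.7]
opening: 0.0869
gripper_force: 0.0
```

Call:
{"method": "apply_moves", "body": {
  "targets": [
    {"travel": [0, 0, 0], "roll": 0, "jaw": 5},
    {"travel": [0, 0, 0], "roll": 0, "jaw": 5},
    {"travel": [0, 0, 0], "roll": 0, "jaw": 5},
    {"travel": [0, 0, 0], "roll": 0, "jaw": 5},
    {"travel": [0, 0, 0], "roll": 0, "jaw": 5},
    {"travel": [0, 0, 0], "roll": 0, "jaw": 5},
    {"travel": [0, 0, 0], "roll": 0, "jaw": 5},
    {"travel": [0, 0, 0], "roll": 0, "jaw": 5},
    {"travel": [0, 0, 0], "roll": 0, "jaw": 5}
  ]
}}

```text
clock: 18.7
tool_pos: [0.3961, 0.276, 0.0292]
orientation: [180.0, 0.0, -5.3]
force: [-1.1, -1.1, 4.7]
opening: 0.0371
gripper_force: 29.8
```

Call:
{"method": "apply_moves", "body": {
  "targets": [
    {"travel": [0, 0, -15], "roll": 0, "jaw": 5},
    {"travel": [0, 0, -25], "roll": 0, "jaw": 5},
    {"travel": [0, 0, -30], "roll": 0, "jaw": 5},
    {"travel": [0, 0, -40], "roll": 0, "jaw": 5},
    {"travel": [0, 0, -40], "roll": 0, "jaw": 5},
    {"travel": [0, 0, -40], "roll": 0, "jaw": 5},
    {"travel": [0, 0, -45], "roll": 0, "jaw": 5},
    {"travel": [0, 0, 0], "roll": 5.1, "jaw": 5},
    {"travel": [0, 0, 0], "roll": 0, "jaw": 5}
  ]
}}

```text
clock: 19.6
tool_pos: [0.3962, 0.2763, 0.2649]
orientation: [-179.9, -0.0, -10.5]
force: [0.1, 0.4, -1.9]
opening: 0.0373
gripper_force: 29.6
```

```bash
python3 - <<'E'
from h import *
go(cab(0,0),.04,-10.4)
E
```

```text
t19.60 [0.3962 0.2763 0.2649] C [-0.1595  0.3909  0.2649] rpy [-179.8586   -0.0281  -10.5345] q [ 58.3   1.4 -21.3  -0.  -67.1  21.2] F [ 0.1  0.4 -1.9] op 0.0373 g 29.6
travel [275.5 390.3 224.9] roll -0.1
```

Call:
{"method": "apply_moves", "body": {
  "targets": [
    {"travel": [20, 25, 0], "roll": 0, "jaw": 5},
    {"travel": [30, 40, 0], "roll": 0, "jaw": 5},
    {"travel": [30, 40, 0], "roll": 0, "jaw": 5},
    {"travel": [30, 40, 0], "roll": 0, "jaw": 5},
    {"travel": [30, 40, 0], "roll": 0, "jaw": 5},
    {"travel": [30, 40, 0], "roll": 0, "jaw": 5},
    {"travel": [30, 40, 0], "roll": 0, "jaw": 5},
    {"travel": [30, 40, 0], "roll": 0, "jaw": 5},
    {"travel": [25, 45, 0], "roll": 0, "jaw": 5},
    {"travel": [20, 40, 0], "roll": 0, "jaw": 5}
  ]
}}

```text
clock: 20.6
tool_pos: [0.5953, -0.1582, 0.2616]
orientation: [180.0, 0.2, -10.3]
force: [0.7, 0.9, -0.6]
opening: 0.0366
gripper_force: 29.6
```

Call:
{"method": "apply_moves", "body": {
  "targets": [
    {"travel": [0, 0, 0], "roll": 0, "jaw": 5},
    {"travel": [0, 0, 35], "roll": 0, "jaw": 5},
    {"travel": [0, 0, 40], "roll": 0, "jaw": 5},
    {"travel": [0, 0, 40], "roll": 0, "jaw": 5},
    {"travel": [0, 0, 40], "roll": 0, "jaw": 5},
    {"travel": [0, 0, 30], "roll": 0, "jaw": 5},
    {"travel": [0, 0, 0], "roll": 0, "jaw": 5},
    {"travel": [0, 0, 0], "roll": 0, "jaw": 5}
  ]
}}

```text
clock: 21.4
tool_pos: [0.5949, -0.1559, 0.0784]
orientation: [179.9, 0.1, -10.3]
force: [0.2, 0.8, -0.2]
opening: 0.0371
gripper_force: 29.6
```

```bash
python3 - <<'E'
from h import *
go(cab(0,0),.04,-10.4)
E
```

```text
t21.40 [ 0.5949 -0.1559  0.0784] C [0.114  0.0017 0.0784] rpy [179.9486   0.138  -10.3444] q [  3.5  24.  -18.7   0.  -47.5  76.1] F [ 0.2  0.8 -0.2] op 0.0371 g 29.6
travel [ 1.   1.7 38.4] roll 0.1
```

Call:
{"method": "apply_moves", "body": {
  "targets": [
    {"travel": [0, 0, 15], "roll": 0, "jaw": 5},
    {"travel": [0, 0, 12], "roll": 0, "jaw": 5},
    {"travel": [0, 0, 7], "roll": 0, "jaw": 5},
    {"travel": [0, 0, 4], "roll": 0, "jaw": 5},
    {"travel": [0, 0, 0], "roll": 0, "jaw": 5},
    {"travel": [0, 0, 0], "roll": 0, "jaw": 5}
  ]
}}

```text
clock: 22.0
tool_pos: [0.5957, -0.156, 0.0415]
orientation: [180.0, -0.0, -10.4]
force: [0.1, -1.5, -1.0]
opening: 0.0369
gripper_force: 29.6
```

Call:
{"method": "apply_moves", "body": {
  "targets": [
    {"travel": [0, 0, 0], "roll": 0, "jaw": 60},
    {"travel": [0, 0, 0], "roll": 0, "jaw": 60},
    {"travel": [0, 0, 0], "roll": 0, "jaw": 60},
    {"travel": [0, 0, 0], "roll": 0, "jaw": 60},
    {"travel": [0, 0, -30], "roll": 0, "jaw": 60},
    {"travel": [0, 0, -50], "roll": 0, "jaw": 60},
    {"travel": [0, 0, -50], "roll": 0, "jaw": 60},
    {"travel": [0, 0, -50], "roll": 0, "jaw": 60},
    {"travel": [0, 0, -40], "roll": 0, "jaw": 75}
  ]
}}

```text
clock: 22.9
tool_pos: [0.5957, -0.1561, 0.2648]
orientation: [-180.0, -0.2, -10.4]
force: [0.8, 0.4, 0.2]
opening: 0.0641
gripper_force: 0.0
```

```bash
python3 - <<'E'
from h import *
go([.4065,.382],.2,8)
im=tubes((130,220),(240,320));cv2.imwrite("pics/top4.png",im[:,:,::-1])
E
```

```text
t22.90 [ 0.5957 -0.1561  0.2648] C [0.1148 0.0016 0.2648] rpy [-179.9893   -0.1706  -10.4308] q [  3.5  14.4  -5.9   0.  -69.5  76.1] F [0.8 0.4 0.2] op 0.0641 g 0.0
travel [-283.5 -495.    64.8] roll -18.4
[  0   0  17  65 572] rect ((138.0, 252.0), (64.0, 16.0), 90.0)
[ 13  31  15  30 269] rect ((149.80770874023438, 265.0384826660156), (12.775577545166016, 29.39623260498047), 7.125016689300537)
[13 62  7 16 63] rect ((146.22952270507812, 289.5246276855469), (15.02893352508545, 5.613215446472168), 84.80557250976562)
```

Call:
{"method": "apply_moves", "body": {
  "targets": [
    {"travel": [-22, -38, 0], "roll": 0, "jaw": 80},
    {"travel": [-22, -38, 0], "roll": 0, "jaw": 80},
    {"travel": [-22, -38, 0], "roll": 0, "jaw": 80},
    {"travel": [-22, -38, 0], "roll": 0, "jaw": 80},
    {"travel": [-22, -38, 0], "roll": 0, "jaw": 80},
    {"travel": [-22, -38, 0], "roll": 0, "jaw": 80},
    {"travel": [-22, -38, 0], "roll": 0, "jaw": 80},
    {"travel": [-22, -38, 0], "roll": 0, "jaw": 80},
    {"travel": [-22, -38, 0], "roll": 0, "jaw": 80},
    {"travel": [-22, -38, 0], "roll": 0, "jaw": 80}
  ]
}}

```text
clock: 23.95
tool_pos: [0.4469, 0.2591, 0.2611]
orientation: [-180.0, -0.0, -10.4]
force: [1.4, 0.5, -0.4]
opening: 0.0796
gripper_force: 0.0
```

Call:
{"method": "apply_moves", "body": {
  "targets": [
    {"travel": [-22, -38, 0], "roll": 0, "jaw": 80},
    {"travel": [-22, -38, 0], "roll": 0, "jaw": 80},
    {"travel": [-20, -38, 0], "roll": 0, "jaw": 80},
    {"travel": [0, 0, 0], "roll": -6.1, "jaw": 80},
    {"travel": [0, 0, 0], "roll": -6.1, "jaw": 80},
    {"travel": [0, 0, 0], "roll": -6.2, "jaw": 80},
    {"travel": [0, 0, 0], "roll": 0, "jaw": 80},
    {"travel": [0, 0, 0], "roll": 0, "jaw": 80}
  ]
}}

```text
clock: 24.75
tool_pos: [0.4056, 0.3812, 0.2609]
orientation: [180.0, 0.0, 7.8]
force: [-0.4, -0.2, -0.0]
opening: 0.0802
gripper_force: 0.0
```

```bash
python3 - <<'E'
from h import *
go([.4065,.382],.027,8)
E
```

```text
t24.75 [0.4056 0.3812 0.2609] C [-0.1692  0.4958  0.2609] rpy [179.9966   0.0043   7.7758] q [ 63.4   9.  -13.4  -0.  -67.7  34.4] F [-0.4 -0.2 -0. ] op 0.0802 g 0.0
travel [  1.   -0.7 233.9] roll -0.2
```

Call:
{"method": "apply_moves", "body": {
  "targets": [
    {"travel": [0, 0, 35], "roll": 0, "jaw": 80},
    {"travel": [0, 0, 45], "roll": 0, "jaw": 80},
    {"travel": [0, 0, 45], "roll": 0, "jaw": 80},
    {"travel": [0, 0, 40], "roll": 0, "jaw": 80},
    {"travel": [0, 0, 30], "roll": 0, "jaw": 80},
    {"travel": [0, 0, 20], "roll": 0, "jaw": 80},
    {"travel": [0, 0, 18], "roll": 0, "jaw": 80},
    {"travel": [0, 0, 0], "roll": 0, "jaw": 80}
  ]
}}

```text
clock: 25.55
tool_pos: [0.4049, 0.3797, 0.0257]
orientation: [179.8, 0.2, 7.8]
force: [-0.9, -0.3, 0.5]
opening: 0.0806
gripper_force: 0.0
```

Call:
{"method": "apply_moves", "body": {
  "targets": [
    {"travel": [0, 0, 0], "roll": 0, "jaw": 5},
    {"travel": [0, 0, 0], "roll": 0, "jaw": 5},
    {"travel": [0, 0, 0], "roll": 0, "jaw": 5},
    {"travel": [0, 0, 0], "roll": 0, "jaw": 5},
    {"travel": [0, 0, 0], "roll": 0, "jaw": 5},
    {"travel": [0, 0, 0], "roll": 0, "jaw": 5},
    {"travel": [0, 0, 0], "roll": 0, "jaw": 5},
    {"travel": [0, 0, 0], "roll": 0, "jaw": 5},
    {"travel": [0, 0, 0], "roll": 0, "jaw": 5}
  ]
}}

```text
clock: 26.45
tool_pos: [0.4057, 0.3814, 0.0282]
orientation: [-180.0, -0.0, 8.0]
force: [-1.1, 0.9, 2.4]
opening: 0.0296
gripper_force: 30.0
```

Call:
{"method": "apply_moves", "body": {
  "targets": [
    {"travel": [0, 0, -15], "roll": 0, "jaw": 5},
    {"travel": [0, 0, -25], "roll": 0, "jaw": 5},
    {"travel": [0, 0, -30], "roll": 0, "jaw": 5},
    {"travel": [0, 0, -40], "roll": 0, "jaw": 5},
    {"travel": [0, 0, -40], "roll": 0, "jaw": 5},
    {"travel": [0, 0, -40], "roll": 0, "jaw": 5},
    {"travel": [0, 0, -45], "roll": 6.1, "jaw": 5},
    {"travel": [0, 0, 0], "roll": 6.1, "jaw": 5},
    {"travel": [0, 0, 0], "roll": 6.2, "jaw": 5},
    {"travel": [0, 0, 0], "roll": 0, "jaw": 5}
  ]
}}

```text
clock: 27.45
tool_pos: [0.4055, 0.3811, 0.2631]
orientation: [-180.0, 0.0, -10.5]
force: [-0.3, -0.1, -0.6]
opening: 0.0294
gripper_force: 29.9
```

```bash
python3 - <<'E'
from h import *
go(cab(0,.08),.04,-10.4)
E
```

```text
t27.45 [0.4055 0.3811 0.2631] C [-0.1693  0.4957  0.2631] rpy [-179.9835    0.013   -10.5423] q [ 63.4   8.9 -13.2  -0.  -67.9  16.1] F [-0.3 -0.1 -0.6] op 0.0294 g 29.9
travel [285.3 415.  223.1] roll -0.1
```

Call:
{"method": "apply_moves", "body": {
  "targets": [
    {"travel": [18, 25, 0], "roll": 0, "jaw": 5},
    {"travel": [30, 44, 0], "roll": 0, "jaw": 5},
    {"travel": [30, 44, 0], "roll": 0, "jaw": 5},
    {"travel": [30, 44, 0], "roll": 0, "jaw": 5},
    {"travel": [30, 44, 0], "roll": 0, "jaw": 5},
    {"travel": [30, 44, 0], "roll": 0, "jaw": 5},
    {"travel": [30, 44, 0], "roll": 0, "jaw": 5},
    {"travel": [30, 44, 0], "roll": 0, "jaw": 5},
    {"travel": [30, 44, 0], "roll": 0, "jaw": 5},
    {"travel": [27, 38, 0], "roll": 0, "jaw": 5}
  ]
}}

```text
clock: 28.45
tool_pos: [0.6005, -0.0569, 0.2625]
orientation: [180.0, 0.0, -10.2]
force: [-0.1, 1.5, 0.8]
opening: 0.0294
gripper_force: 29.9
```

Call:
{"method": "apply_moves", "body": {
  "targets": [
    {"travel": [0, 0, 0], "roll": 0, "jaw": 5},
    {"travel": [0, 0, 35], "roll": 0, "jaw": 5},
    {"travel": [0, 0, 40], "roll": 0, "jaw": 5},
    {"travel": [0, 0, 40], "roll": 0, "jaw": 5},
    {"travel": [0, 0, 40], "roll": 0, "jaw": 5},
    {"travel": [0, 0, 30], "roll": 0, "jaw": 5},
    {"travel": [0, 0, 0], "roll": 0, "jaw": 5},
    {"travel": [0, 0, 0], "roll": 0, "jaw": 5}
  ]
}}

```text
clock: 29.25
tool_pos: [0.5968, -0.0563, 0.0752]
orientation: [179.8, 0.4, -10.3]
force: [-2.4, -8.9, -4.8]
opening: 0.0291
gripper_force: 29.9
```

```bash
python3 - <<'E'
from h import *
go(cab(0,.08),.04,-10.4)
E
```

```text
t29.25 [ 0.5968 -0.0563  0.0752] C [0.0979 0.1001 0.0752] rpy [179.7783   0.4316 -10.3254] q [ 13.3  23.1 -20.7   0.  -46.7  66.4] F [-2.4 -8.9 -4.8] op 0.0291 g 29.9
travel [17.1 20.1 35.2] roll 0.1
```

The move fell about 20 mm short and the gripper is touching the left wall. I'll back up, correct sideways and lower again.

Call:
{"method": "apply_moves", "body": {
  "targets": [
    {"travel": [0, 5, -20], "roll": 0, "jaw": 5},
    {"travel": [0, 0, -40], "roll": 0, "jaw": 5},
    {"travel": [0, 0, -40], "roll": 0, "jaw": 5},
    {"travel": [8, 8, 0], "roll": 0, "jaw": 5},
    {"travel": [9, 8, 0], "roll": 0, "jaw": 5},
    {"travel": [0, 0, 0], "roll": 0, "jaw": 5},
    {"travel": [0, 0, 0], "roll": 0, "jaw": 5}
  ]
}}

```text
clock: 29.95
tool_pos: [0.6123, -0.0787, 0.1763]
orientation: [180.0, 0.2, -10.4]
force: [-0.5, -0.4, -1.0]
opening: 0.0295
gripper_force: 29.9
```

```bash
python3 - <<'E'
from h import *
go(cab(0,.08),.04,-10.4)
im=ctrl.snapshot("top");cv2.imwrite("pics/top5.png",im[:,:,::-1])
E
```

```text
t29.95 [ 0.6123 -0.0787  0.1763] C [0.1172 0.0808 0.1763] rpy [179.9573   0.1652 -10.4358] q [ 10.8  18.4 -12.4  -0.  -59.4  68.8] F [-0.5 -0.4 -1. ] op 0.0295 g 29.9
travel [ -2.2   0.8 136.3] roll -0.0
```

View pics/top5.png

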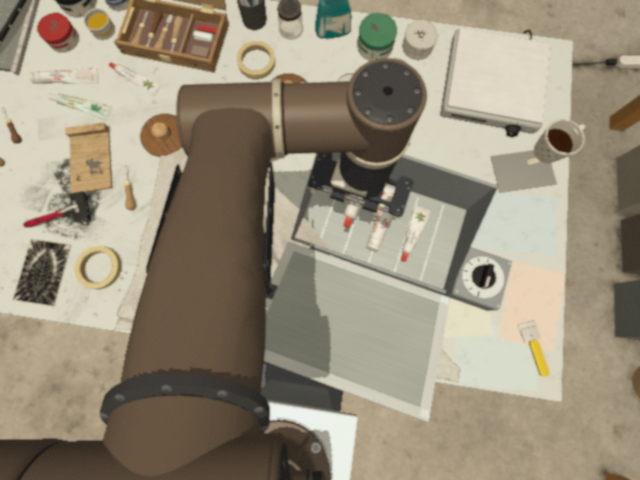

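Two tubes are laid, at (380,225) and (414,235). The third is in the gripper above (350,215) with a clear gap around it.

Call:
{"method": "apply_moves", "body": {
  "targets": [
    {"travel": [0, 3, 30], "roll": 0, "jaw": 5},
    {"travel": [0, 0, 30], "roll": 0, "jaw": 5},
    {"travel": [0, 0, 30], "roll": 0, "jaw": 5},
    {"travel": [0, 0, 25], "roll": 0, "jaw": 5},
    {"travel": [0, 0, 12], "roll": 0, "jaw": 5},
    {"travel": [0, 0, 8], "roll": 0, "jaw": 5},
    {"travel": [0, 0, 0], "roll": 0, "jaw": 5},
    {"travel": [0, 0, 0], "roll": 0, "jaw": 5}
  ]
}}

```text
clock: 30.8
tool_pos: [0.6132, -0.0812, 0.0439]
orientation: [-180.0, -0.1, -10.4]
force: [0.5, -1.3, -0.5]
opening: 0.0299
gripper_force: 29.9
```

Call:
{"method": "apply_moves", "body": {
  "targets": [
    {"travel": [0, 0, 3.5], "roll": 0, "jaw": 5},
    {"travel": [0, 0, 0], "roll": 0, "jaw": 5},
    {"travel": [0, 0, 0], "roll": 0, "jaw": 50},
    {"travel": [0, 0, 0], "roll": 0, "jaw": 50},
    {"travel": [0, 0, 0], "roll": 0, "jaw": 50},
    {"travel": [0, 0, 0], "roll": 0, "jaw": 50}
  ]
}}

```text
clock: 31.4
tool_pos: [0.6126, -0.0813, 0.0397]
orientation: [-180.0, -0.0, -10.4]
force: [0.1, -0.2, -0.0]
opening: 0.0491
gripper_force: 0.0
```

Call:
{"method": "apply_moves", "body": {
  "targets": [
    {"travel": [0, 0, -30], "roll": 0, "jaw": 50},
    {"travel": [0, 0, -50], "roll": 0, "jaw": 50},
    {"travel": [0, 0, -50], "roll": 0, "jaw": 60},
    {"travel": [0, 0, -50], "roll": 0, "jaw": 60},
    {"travel": [0, 0, -50], "roll": 0, "jaw": 60},
    {"travel": [0, 0, 0], "roll": 0, "jaw": 60}
  ]
}}

```text
clock: 32.0
tool_pos: [0.6159, -0.0817, 0.2783]
orientation: [-179.9, -0.8, -10.4]
force: [1.1, 0.4, 0.1]
opening: 0.06
gripper_force: 0.0
```

```bash
python3 - <<'E'
from h import *
p=(RC@[-.1307,.252,0]+H)[:2];go(p,.25,-100.4)
E
```

```text
t32.00 [ 0.6159 -0.0817  0.2783] C [0.1212 0.0785 0.2783] rpy [-179.8724   -0.754   -10.3914] q [ 10.5  14.1  -4.6   0.2 -70.6  69. ] F [1.1 0.4 0.1] op 0.06 g 0.0
travel [-251.9 -173.6   28.3] roll 90.0
```

Call:
{"method": "apply_moves", "body": {
  "targets": [
    {"travel": [-31.5, -21.7, 0], "roll": 0, "jaw": 60},
    {"travel": [-31.5, -21.7, 0], "roll": 0, "jaw": 60},
    {"travel": [-31.5, -21.7, 0], "roll": 0, "jaw": 60},
    {"travel": [-31.5, -21.7, 0], "roll": 0, "jaw": 60},
    {"travel": [-31.5, -21.7, 0], "roll": 0, "jaw": 60},
    {"travel": [-31.5, -21.7, 0], "roll": 0, "jaw": 60},
    {"travel": [-31.5, -21.7, 0], "roll": 0, "jaw": 60},
    {"travel": [-31.5, -21.7, 0], "roll": 0, "jaw": 60}
  ]
}}

```text
clock: 32.8
tool_pos: [0.395, 0.1357, 0.2695]
orientation: [-180.0, -0.0, -10.5]
force: [1.0, 1.8, -0.3]
opening: 0.0601
gripper_force: 0.0
```

Call:
{"method": "apply_moves", "body": {
  "targets": [
    {"travel": [0, 0, 0], "roll": 8.2, "jaw": 60},
    {"travel": [0, 0, 0], "roll": 8.2, "jaw": 60},
    {"travel": [0, 0, 0], "roll": 8.2, "jaw": 60},
    {"travel": [0, 0, 0], "roll": 8.2, "jaw": 60},
    {"travel": [0, 0, 0], "roll": 8.2, "jaw": 60},
    {"travel": [0, 0, 0], "roll": 8.2, "jaw": 60},
    {"travel": [0, 0, 0], "roll": 8.2, "jaw": 60},
    {"travel": [0, 0, 0], "roll": 8.2, "jaw": 60},
    {"travel": [0, 0, 0], "roll": 8.2, "jaw": 60},
    {"travel": [0, 0, 0], "roll": 8.2, "jaw": 60}
  ]
}}

```text
clock: 33.8
tool_pos: [0.3961, 0.135, 0.2694]
orientation: [-180.0, 0.0, -92.8]
force: [0.5, -0.7, -0.6]
opening: 0.0601
gripper_force: 0.0
```

Call:
{"method": "apply_moves", "body": {
  "targets": [
    {"travel": [0, 0, 0], "roll": 8.0, "jaw": 60},
    {"travel": [0, 0, 0], "roll": 0, "jaw": 60}
  ]
}}

```text
clock: 34.0
tool_pos: [0.3961, 0.1349, 0.2694]
orientation: [180.0, 0.0, -100.6]
force: [0.0, 0.4, 0.8]
opening: 0.0598
gripper_force: 0.0
```

```bash
python3 - <<'E'
from h import *
p=(RC@[-.130,.252,0]+H)[:2];go(p,.107,-100.4)
im=ctrl.snapshot("top");cv2.imwrite("pics/top6.png",im[:,:,::-1])
E
```

```text
t34.00 [0.3961 0.1349 0.2694] C [-0.1341  0.2519  0.2694] rpy [ 179.9989    0.0079 -100.567 ] q [ 46.1  -5.6 -27.4  -0.  -68.2 -56.7] F [0.  0.4 0.8] op 0.0598 g 0.0
travel [ -0.1  -4.1 162.4] roll -0.2
```

View pics/top6.png

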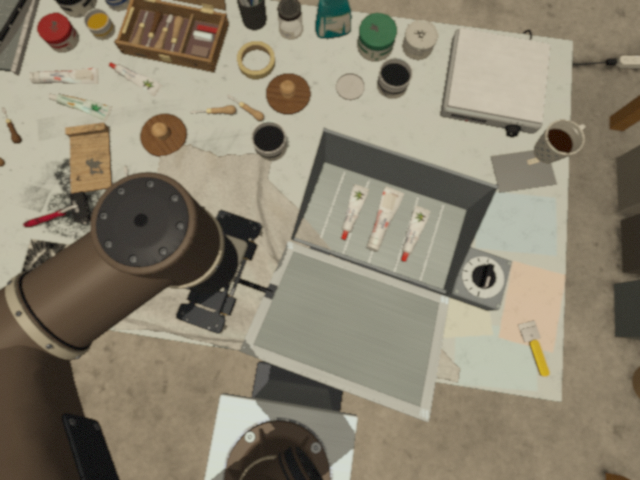

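All three tubes are inside, at (353,212), (384,218) and (414,234), and no other near tubes remain. Now I'll shut the door.

Call:
{"method": "apply_moves", "body": {
  "targets": [
    {"travel": [0, -4, 30], "roll": 0, "jaw": 60},
    {"travel": [0, 0, 40], "roll": 0, "jaw": 60},
    {"travel": [0, 0, 40], "roll": 0, "jaw": 60},
    {"travel": [0, 0, 30], "roll": 0, "jaw": 60},
    {"travel": [0, 0, 22], "roll": 0, "jaw": 60},
    {"travel": [0, 0, 0], "roll": 0, "jaw": 30},
    {"travel": [0, 0, 0], "roll": 0, "jaw": 5},
    {"travel": [0, 0, 0], "roll": 0, "jaw": 5},
    {"travel": [0, 0, 0], "roll": 0, "jaw": 5},
    {"travel": [0, 0, 0], "roll": 0, "jaw": 5}
  ]
}}

```text
clock: 35.05
tool_pos: [0.4006, 0.1347, 0.1085]
orientation: [-179.9, 0.1, -100.4]
force: [-0.6, 0.3, -0.1]
opening: 0.0253
gripper_force: 0.0
```

Call:
{"method": "apply_moves", "body": {
  "targets": [
    {"travel": [0, 0, 0], "roll": 0, "jaw": 5},
    {"travel": [0, 0, 0], "roll": 0, "jaw": 5},
    {"travel": [0, 0, 0], "roll": 0, "jaw": 5}
  ]
}}

```text
clock: 35.35
tool_pos: [0.4016, 0.1344, 0.1081]
orientation: [-179.9, 0.0, -100.4]
force: [9.5, -4.2, -4.2]
opening: 0.0135
gripper_force: 30.0
```

```bash
python3 - <<'E'
from h import *
o=st();c=toC(o["tool_pos"]);a0=np.degrees(np.arctan2(c[2]-.053,c[0]));print(a0,np.hypot(c[2]-.053,c[0]))
a=np.radians(np.linspace(a0,31,20));p=np.c_[np.cos(a),np.sin(a)]*140.5
print((-np.diff(p,axis=0)).round(1).tolist())
E
```

```text
t35.35 [0.4016 0.1344 0.1081] C [-0.1286  0.2524  0.1081] rpy [-179.851     0.0441 -100.398 ] q [ 45.5   5.2 -40.9   0.1 -43.8 -56. ] F [ 9.5 -4.2 -4.2] op 0.0135 g 30.0
156.78845233502219 0.13987565333022442
[[-7.2, -14.5], [-8.9, -13.6], [-10.4, -12.5], [-11.7, -11.2], [-13.0, -9.8], [-14.0, -8.2], [-14.9, -6.5], [-15.5, -4.8], [-16.0, -3.0], [-16.2, -1.1], [-16.2, 0.8], [-16.0, 2.6], [-15.6, 4.5], [-15.0, 6.2], [-14.2, 7.9], [-13.2, 9.5], [-12.0, 11.0], [-10.6, 12.3], [-9.1, 13.4]]
```

Call:
{"method": "apply_moves", "body": {
  "targets": [
    {"travel": [0, -3.6, -7.2], "roll": 0, "jaw": 5},
    {"travel": [0, -3.6, -7.2], "roll": 0, "jaw": 5},
    {"travel": [0, -8.9, -13.6], "roll": 0, "jaw": 5},
    {"travel": [0, -10.4, -12.5], "roll": 0, "jaw": 5},
    {"travel": [0, -11.7, -11.2], "roll": 0, "jaw": 5},
    {"travel": [0, -13, -9.8], "roll": 0, "jaw": 5},
    {"travel": [0, -14, -8.2], "roll": 0, "jaw": 5},
    {"travel": [0, -14.9, -6.5], "roll": 0, "jaw": 5},
    {"travel": [0, -15.5, -4.8], "roll": 0, "jaw": 5},
    {"travel": [0, -16, -3], "roll": 0, "jaw": 5}
  ]
}}

```text
clock: 36.35
tool_pos: [0.51, 0.1131, 0.1959]
orientation: [-179.9, -0.0, -100.4]
force: [-10.2, -4.6, 22.3]
opening: 0.013
gripper_force: 30.0
```

Call:
{"method": "apply_moves", "body": {
  "targets": [
    {"travel": [0, -16.2, -1.1], "roll": 0, "jaw": 5},
    {"travel": [0, -16.2, 0.8], "roll": 0, "jaw": 5},
    {"travel": [0, -16, 2.6], "roll": 0, "jaw": 5},
    {"travel": [0, -15.6, 4.5], "roll": 0, "jaw": 5},
    {"travel": [0, -15, 6.2], "roll": 0, "jaw": 5},
    {"travel": [0, -14.2, 7.9], "roll": 0, "jaw": 5},
    {"travel": [0, -13.2, 9.5], "roll": 0, "jaw": 5}
  ]
}}

```text
clock: 37.05
tool_pos: [0.6151, 0.0928, 0.1626]
orientation: [-180.0, -0.1, -100.4]
force: [-1.6, -6.9, 4.9]
opening: 0.0129
gripper_force: 30.0
```

```bash
python3 - <<'E'
from h import *
o=st();c=toC(o["tool_pos"]);a0=np.degrees(np.arctan2(c[2]-.053,c[0]));print(a0,np.hypot(c[2]-.053,c[0]))
E
```

```text
t37.05 [0.6151 0.0928 0.1626] C [0.089  0.2499 0.1626] rpy [-179.9688   -0.1352 -100.4457] q [ 26.6  19.4 -12.9   0.1 -57.7 -37.1] F [-1.6 -6.9  4.9] op 0.0129 g 30.0
50.93690073114095 0.1411612658642534
```

Call:
{"method": "apply_moves", "body": {
  "targets": [
    {"travel": [0, -6, 5.5], "roll": 0, "jaw": 5},
    {"travel": [0, -6, 5.5], "roll": 0, "jaw": 5},
    {"travel": [0, -5.3, 6.2], "roll": 0, "jaw": 5},
    {"travel": [0, -5.3, 6.2], "roll": 0, "jaw": 5},
    {"travel": [0, -4.5, 6.7], "roll": 0, "jaw": 5},
    {"travel": [0, -4, 6], "roll": 0, "jaw": 5},
    {"travel": [0, 0, 0], "roll": 0, "jaw": 5},
    {"travel": [0, 0, 0], "roll": 0, "jaw": 5}
  ]
}}

```text
clock: 37.85
tool_pos: [0.6449, 0.0871, 0.1267]
orientation: [180.0, -0.2, -100.4]
force: [-2.7, -8.1, 8.7]
opening: 0.0127
gripper_force: 30.0
```

```bash
python3 - <<'E'
from h import *
o=st();c=toC(o["tool_pos"]);a0=np.degrees(np.arctan2(c[2]-.053,c[0]));print(a0,np.hypot(c[2]-.053,c[0]))
E
```

```text
t37.85 [0.6449 0.0871 0.1267] C [0.1192 0.2497 0.1267] rpy [ 179.9852   -0.1573 -100.4422] q [ 24.9  23.8 -11.3   0.1 -55.  -35.4] F [-2.7 -8.1  8.7] op 0.0127 g 30.0
31.713273152567254 0.1401623963709169
```

Call:
{"method": "apply_moves", "body": {
  "targets": [
    {"travel": [0, -1, 2], "roll": 0, "jaw": 5},
    {"travel": [0, -1, 2], "roll": 0, "jaw": 5},
    {"travel": [0, 0, 0], "roll": 0, "jaw": 5},
    {"travel": [0, 0, 0], "roll": 0, "jaw": 5}
  ]
}}

```text
clock: 38.25
tool_pos: [0.6451, 0.0871, 0.1259]
orientation: [179.9, -0.2, -100.4]
force: [-20.5, -3.7, 34.2]
opening: 0.0127
gripper_force: 30.0
```

The door is at its stop. I'll relieve the load, release and rise.

Call:
{"method": "apply_moves", "body": {
  "targets": [
    {"travel": [0, 1, -2], "roll": 0, "jaw": 5},
    {"travel": [0, 0, 0], "roll": 0, "jaw": 40},
    {"travel": [0, 0, 0], "roll": 0, "jaw": 50},
    {"travel": [0, 0, 0], "roll": 0, "jaw": 50},
    {"travel": [0, 0, 0], "roll": 0, "jaw": 50},
    {"travel": [0, 0, -20], "roll": 0, "jaw": 50},
    {"travel": [0, 0, -40], "roll": 0, "jaw": 50},
    {"travel": [0, 0, -50], "roll": 0, "jaw": 50},
    {"travel": [0, 0, -50], "roll": 0, "jaw": 50},
    {"travel": [0, 0, 0], "roll": 0, "jaw": 50}
  ]
}}

```text
clock: 39.25
tool_pos: [0.6494, 0.0895, 0.2915]
orientation: [-179.3, 0.3, -100.4]
force: [1.6, -0.6, 0.5]
opening: 0.0498
gripper_force: 0.0
```

```bash
python3 - <<'E'
from h import *
go([.4965,-.386],.103,-100.4)
im=ctrl.snapshot("top")[:,:,::-1]
a=cv2.resize(im[240:315,440:525],None,fx=6,fy=6,interpolation=cv2.INTER_CUBIC)
b=cv2.resize(im[110:310,270:530],None,fx=2,fy=2)
c=np.zeros((450,510+260,3),np.uint8);c[:450,:510]=a;c[:400,510:]=b[:,:260];cv2.imwrite("pics/c7.png",c)
E
```

```text
t39.25 [0.6494 0.0895 0.2915] C [0.1232 0.2529 0.2915] rpy [-179.3442    0.2707 -100.3835] q [ 25.   17.    1.1   0.2 -73.4 -35.4] F [ 1.6 -0.6  0.5] op 0.0498 g 0.0
travel [495.3  64.7 188.5] roll 0.0
```

View pics/c7.png

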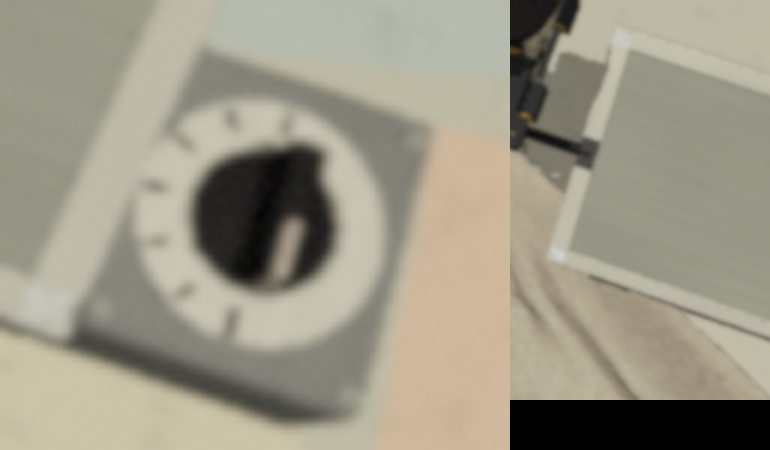

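The door is closed, with its edges back where they started. The dial's white scale is centred at crop (260,225), the long zero mark is at (232,322), and the pointer at (285,250) points to it.

```bash
python3 - <<'E'
from h import *
f=lambda x,y:((x+.5)/6-.5+440,(y+.5)/6-.5+240)
for x,y,z in((260,225,.071),(265,222,.079),(290,222,.109),(300,160,.109),(278,282,.109)):
    p=ray("top",*f(x,y),z);print(x,y,p,toC(p))
E
```

```text
260 225 [ 0.49702448 -0.39336746  0.071     ] [ 0.0605651  -0.24953378  0.071     ]
265 222 [ 0.49706229 -0.39231333  0.079     ] [ 0.060412   -0.24849014  0.079     ]
290 222 [ 0.49323967 -0.39064441  0.109     ] [ 0.05635091 -0.24753868  0.109     ]
300 160 [ 0.51655139 -0.39273673  0.109     ] [ 0.07965735 -0.24538843  0.109     ]
278 282 [ 0.47077726 -0.38780722  0.109     ] [ 0.03374535 -0.24880301  0.109     ]
```

Call:
{"method": "apply_moves", "body": {
  "targets": [
    {"travel": [30, 4, 0], "roll": 0, "jaw": 36},
    {"travel": [45, 6, 0], "roll": 0, "jaw": 36},
    {"travel": [45, 6, 0], "roll": 0, "jaw": 36},
    {"travel": [45, 6, 0], "roll": 0, "jaw": 36},
    {"travel": [45, 6, 0], "roll": 0, "jaw": 36},
    {"travel": [45, 6, 0], "roll": 0, "jaw": 36},
    {"travel": [45, 6, 0], "roll": 0, "jaw": 36},
    {"travel": [45, 6, 0], "roll": 0, "jaw": 36},
    {"travel": [45, 6, 0], "roll": 0, "jaw": 36},
    {"travel": [45, 6, 0], "roll": 0, "jaw": 36}
  ]
}}

```text
clock: 40.3
tool_pos: [0.5092, -0.3296, 0.2819]
orientation: [179.9, 0.0, -100.4]
force: [0.7, -1.2, 0.2]
opening: 0.0359
gripper_force: 0.0
```

Call:
{"method": "apply_moves", "body": {
  "targets": [
    {"travel": [45, 5, 0], "roll": 0, "jaw": 36},
    {"travel": [21, 2, 0], "roll": -8.2, "jaw": 36},
    {"travel": [0, 0, 0], "roll": -8.2, "jaw": 36},
    {"travel": [0, 0, 0], "roll": -8.2, "jaw": 36},
    {"travel": [0, 0, 0], "roll": -8.2, "jaw": 36},
    {"travel": [0, 0, 0], "roll": -8.2, "jaw": 36},
    {"travel": [0, 0, 0], "roll": -8.2, "jaw": 36},
    {"travel": [0, 0, 0], "roll": -8.2, "jaw": 36},
    {"travel": [0, 0, 0], "roll": -8.2, "jaw": 36},
    {"travel": [0, 0, 0], "roll": -8.2, "jaw": 36}
  ]
}}

```text
clock: 41.3
tool_pos: [0.4911, -0.3916, 0.2815]
orientation: [-180.0, 0.1, -26.3]
force: [0.9, -0.1, 0.3]
opening: 0.0363
gripper_force: 0.0
```

Call:
{"method": "apply_moves", "body": {
  "targets": [
    {"travel": [0, 0, 0], "roll": -8.2, "jaw": 36},
    {"travel": [0, 0, 0], "roll": -8, "jaw": 36},
    {"travel": [0, 0, 0], "roll": 0, "jaw": 36},
    {"travel": [0, 0, 0], "roll": 0, "jaw": 36}
  ]
}}

```text
clock: 41.7
tool_pos: [0.4912, -0.3917, 0.2821]
orientation: [-180.0, 0.1, -10.7]
force: [-0.4, 0.6, -0.5]
opening: 0.0361
gripper_force: 0.0
```

```bash
python3 - <<'E'
from h import *
p=(RC@[.0585,-.248,0]+H)[:2];go(p,.115,-10.4)
E
```

```text
t41.70 [ 0.4912 -0.3917  0.2821] C [ 0.0546 -0.2489  0.2821] rpy [-179.9729    0.0822  -10.6748] q [-20.8  15.2  -2.6  -0.  -72.3 100.1] F [-0.4  0.6 -0.5] op 0.0361 g 0.0
travel [  3.9  -1.  167.1] roll -0.3
```

Call:
{"method": "apply_moves", "body": {
  "targets": [
    {"travel": [4, -1, 30], "roll": -0.3, "jaw": 36},
    {"travel": [0, 0, 40], "roll": 0, "jaw": 36},
    {"travel": [0, 0, 40], "roll": 0, "jaw": 36},
    {"travel": [0, 0, 30], "roll": 0, "jaw": 36},
    {"travel": [0, 0, 15], "roll": 0, "jaw": 36},
    {"travel": [0, 0, 12], "roll": 0, "jaw": 36},
    {"travel": [0, 0, 0], "roll": 0, "jaw": 36},
    {"travel": [0, 0, 0], "roll": 0, "jaw": 36}
  ]
}}

```text
clock: 42.5
tool_pos: [0.4959, -0.3919, 0.1166]
orientation: [180.0, -0.0, -10.2]
force: [0.8, 0.0, 1.0]
opening: 0.0359
gripper_force: 0.0
```

Call:
{"method": "apply_moves", "body": {
  "targets": [
    {"travel": [0, 0, 0], "roll": 0, "jaw": 5},
    {"travel": [0, 0, 0], "roll": 0, "jaw": 5},
    {"travel": [0, 0, 0], "roll": 0, "jaw": 5},
    {"travel": [0, 0, 0], "roll": 0, "jaw": 5},
    {"travel": [0, 0, 0], "roll": 0, "jaw": 5}
  ]
}}

```text
clock: 43.0
tool_pos: [0.4957, -0.3923, 0.1168]
orientation: [180.0, -0.1, -10.2]
force: [-1.3, -3.2, 4.3]
opening: 0.0137
gripper_force: 30.0
```

Call:
{"method": "apply_moves", "body": {
  "targets": [
    {"travel": [0, 0, 0], "roll": 6, "jaw": 5},
    {"travel": [0, 0, 0], "roll": 6, "jaw": 5},
    {"travel": [0, 0, 0], "roll": 6, "jaw": 5},
    {"travel": [0, 0, 0], "roll": 6, "jaw": 5},
    {"travel": [0, 0, 0], "roll": 6, "jaw": 5}
  ]
}}

```text
clock: 43.5
tool_pos: [0.4962, -0.3912, 0.1168]
orientation: [-179.9, -0.1, -40.4]
force: [0.7, 4.6, 5.3]
opening: 0.0137
gripper_force: 30.0
```

Call:
{"method": "apply_moves", "body": {
  "targets": [
    {"travel": [0, 0, 0], "roll": 6, "jaw": 5},
    {"travel": [0, 0, 0], "roll": 6, "jaw": 5},
    {"travel": [0, 0, 0], "roll": 6, "jaw": 5},
    {"travel": [0, 0, 0], "roll": 6, "jaw": 5},
    {"travel": [0, 0, 0], "roll": 6, "jaw": 5}
  ]
}}

```text
clock: 44.0
tool_pos: [0.4973, -0.3906, 0.1169]
orientation: [-179.8, -0.0, -70.4]
force: [4.6, 7.5, 3.7]
opening: 0.0134
gripper_force: 30.0
```

Call:
{"method": "apply_moves", "body": {
  "targets": [
    {"travel": [0, 0, 0], "roll": 6, "jaw": 5},
    {"travel": [0, 0, 0], "roll": 6, "jaw": 5},
    {"travel": [0, 0, 0], "roll": 6, "jaw": 5},
    {"travel": [0, 0, 0], "roll": 6, "jaw": 5},
    {"travel": [0, 0, 0], "roll": 6, "jaw": 5},
    {"travel": [0, 0, 0], "roll": 0, "jaw": 5},
    {"travel": [0, 0, 0], "roll": 0, "jaw": 5}
  ]
}}

```text
clock: 44.7
tool_pos: [0.4986, -0.3905, 0.1169]
orientation: [-179.7, 0.1, -100.1]
force: [7.7, 7.5, 1.7]
opening: 0.0133
gripper_force: 30.0
```

Call:
{"method": "apply_moves", "body": {
  "targets": [
    {"travel": [0, 0, 0], "roll": 0, "jaw": 36},
    {"travel": [0, 0, 0], "roll": 0, "jaw": 36},
    {"travel": [0, 0, 0], "roll": 0, "jaw": 36},
    {"travel": [0, 0, 0], "roll": 0, "jaw": 36},
    {"travel": [0, 0, -20], "roll": 0, "jaw": 36},
    {"travel": [0, 0, -40], "roll": 0, "jaw": 36},
    {"travel": [0, 0, -40], "roll": 0, "jaw": 36},
    {"travel": [20, 20, -40], "roll": 0, "jaw": 36},
    {"travel": [40, 20, 0], "roll": 0, "jaw": 36},
    {"travel": [40, 20, 0], "roll": 0, "jaw": 36}
  ]
}}

```text
clock: 45.7
tool_pos: [0.4185, -0.4804, 0.2582]
orientation: [-179.8, -0.1, -100.0]
force: [0.5, -1.0, 0.2]
opening: 0.0359
gripper_force: 0.0
```

Call:
{"method": "apply_moves", "body": {
  "targets": [
    {"travel": [40, 20, 0], "roll": 0, "jaw": 36},
    {"travel": [40, 20, 0], "roll": 0, "jaw": 36},
    {"travel": [40, 20, 0], "roll": 0, "jaw": 36},
    {"travel": [30, 20, 0], "roll": 0, "jaw": 36},
    {"travel": [0, 0, 0], "roll": 0, "jaw": 36},
    {"travel": [0, 0, 0], "roll": 0, "jaw": 36}
  ]
}}

```text
clock: 46.3
tool_pos: [0.3124, -0.6136, 0.2554]
orientation: [180.0, 0.0, -100.3]
force: [0.3, 1.0, 0.4]
opening: 0.0362
gripper_force: 0.0
```

```bash
python3 - <<'E'
from h import *
st()
im=ctrl.snapshot("top")[:,:,::-1];s=ctrl.snapshot("scene")[:,:,::-1]
a=cv2.resize(im[240:315,440:525],None,fx=3,fy=3,interpolation=cv2.INTER_CUBIC)
b=cv2.resize(im[110:310,270:530],None,fx=2,fy=2)
c=np.zeros((400,780,3),np.uint8);c[:225,:255]=a;c[:,260:]=b;cv2.imwrite("pics/c8.png",c)
E
```

```text
t46.30 [ 0.3124 -0.6136  0.2554] C [-0.0813 -0.4995  0.2554] rpy [ 179.9541    0.0445 -100.2814] q [-46.8  21.6   3.2  -0.  -71.6  36.6] F [0.3 1.  0.4] op 0.0362 g 0.0
```

View pics/c8.png

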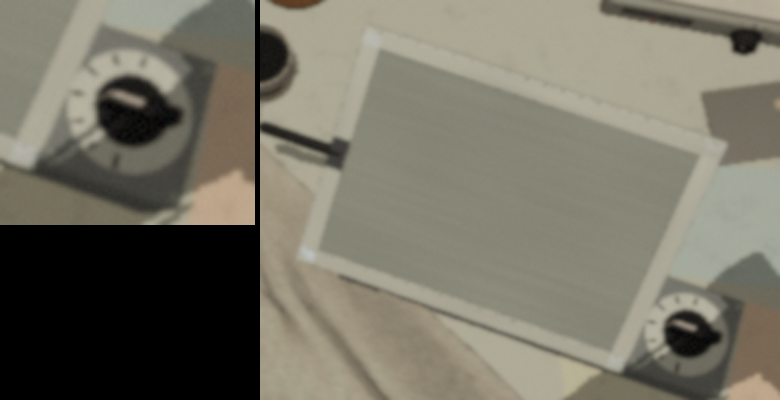

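The dial pointer stands on the third mark. I'll compare the door region with the initial shut image before handing in.

```bash
python3 - <<'E'
from h import *
a=cv2.cvtColor(cv2.imread("pics/top0.png"),cv2.COLOR_BGR2GRAY);b=cv2.cvtColor(ctrl.snapshot("top"),cv2.COLOR_RGB2GRAY)
for r in((115,145,310,345),(170,200,480,515),(115,190,310,515),(228,250,282,310)):
    s=np.s_[r[0]:r[1],r[2]:r[3]];print(r,cv2.phaseCorrelate(np.float32(a[s]),np.float32(b[s])))
E
```

```text
(115, 145, 310, 345) ((0.03312479856155903, -0.23082235627219028), 0.9886800028659679)
(170, 200, 480, 515) ((0.08378749410844577, -0.03806567813734851), 0.9936862777780604)
(115, 190, 310, 515) ((0.0047645959996600595, 0.4706273073318812), 0.9975104183620876)
(228, 250, 282, 310) ((0.022093546708216394, -0.06963035011709984), 0.9320099800825119)
```

```bash
python3 -c "
from plant import ctrl
print(ctrl.close_job())"
```

```text
the job is handed in; nothing more can be done
None
```

I laid all three near tubes in the cabinet, shut the door, turned the dial to the third click and handed the job in; the closing pictures agree, but no verdict came back.

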